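Open the print press past its ratchet pawl

ROBOT

A 7-joint arm with a two-finger parallel gripper is mounted at the origin on the work surface. World frame = base frame: x ahead of the robot, y to its left, z up, the work surface at z = 0. Lengths are in mm, angles in rad, forces in N, time in s.
With the tool pointing down it reaches from about 400 to 875 mm from the base axis. Payload 6.5 kg.
Tool frame: the origin (TCP) lies midway between the tips of the shut fingers; the grasp point (between the pads) lies 19 mm behind it; z points along the fingers, y is the direction in which the jaws open and shut (so a half turn about z gives the same grasp; the last joint's range is limited). The gripper opens to 85 mm and grips with 20 to 120 N. Pads are 22 mm wide; open, the fingers measure 114 mm over their backs; the gripper's body (76 mm by 85 mm) begins 54 mm behind the grasp point. The pads swing forward as they close: fully open they stand 13 mm farther back than shut.
Start: joints at [1.149, 0.536, -0.004, 1.538, 0.003, 1.067, -0.071], TCP at [226.417, -609.283, 231.29] pointing down, gripper open.
Joint ranges: [-2.7, 2.7], [-0.37, 2.16], [-1.27, 1.26], [0.24, 2.4], [-1.31, 4.45], [0.19, 1.91], [-2.76, 2.76]. Speed limits (rad/s): [2.39, 2.39, 3.14, 3.14, 3.14, 3.14, 3.14].

INTERFACE

Orientations are given as a rotation vector (axis times angle).
In Python, from cell import ctrl gives the robot as it stands.
- The arm moves only by the tool jog_arm, never from a script. Its argument "commands" is a list of rows, each an object with "claw": the gripper command: -1 is shut, 1 is fully open, values between are in proportion; "travel": the shift along the tool's x, y, z in cm, a list of three; "yaw": the turn about the tool's z in rad. A call has 1 to 5 rows; each row is the pose to reach, as a shift and turn from the pose measured when the call began, along the tool's axes at that moment; what a row does not reach only later rows make up. A row lasts 1/10 s, in which the tool goes at most 50 mm and 8.59 degrees, less where a joint would pass 70% of its speed; a pose out of reach is approached as far as the arm can. A call with a gripper value outside its range is refused whole. The fingers move at their own pace and stop on an object; "squeeze" is the grip in N (left out, the last holds). Time passes only in rows, so rows that repeat a pose let the fingers close. It gives the time, the measured TCP pose, the force and the opening at its end, in the units of the state.
- ctrl.get_state(): the state, without advancing time (a new reading comes with each control period).
- ctrl.camera(name): name is "side" or "top" or "wrist"; returns the picture (420x560x3 uint8, red, green, blue); there is no depth.
- ctrl.calibration(name): a dict with "fx", "fy", "cx", "cy" (pixels), "k1" (the pictures are not rectified: a ray, as slopes to the right and down, at radius r is drawn at 1 + k1 r^2 times it, then the intrinsics apply), "view" (4x4, takes a point from world to camera coordinates). Camera axes: x right, y down, z forward; pixel columns grow to the right and rows downward; lengths in mm; the calibration is good to about 2 mm. A picture is of the moment at which its call begins: read the wrist's pose just before it. calibration takes no time and is no camera call; for the wrist camera it gives the pose at the moment of the call.
- ctrl.hand_in(): hands the job in, once; it reports no verdict.
Trained networks look in the newest picture that a camera, given by its name, has taken for a name from the list of things; names that differ only in an ending like _2 or _b are one class to them, and where a whole thing is asked for, a point or a joint stands for the part that bears it (a point fixed in the world has none). Each returns a list of dicts, best first, with "p" (0 to 1); they miss things now and then, are a little off and sometimes report something else, mostly with a low value. They report only what shows in the picture. A call takes as long as a camera call.
- ctrl.spot_in(camera, target): "location" ([x, y, z] in mm, in the coordinates of the camera as it stood for that picture, good to about 4 mm: the middle of the surface that is visible of it).
- ctrl.masks_of(camera, target): "mask" (420x560 bool, what is visible of it).
The state is a dict: "clock": time; "joint_positions": joint angles; "joint_vel": joint speeds; "joint_efforts": joint torques, N m; "tool_pos": TCP position; "tcp_rot": TCP orientation; "ft_force": force on the tool from outside, world axes, zero at the start; "torque": the same for the moment, N m; "grip_width": finger opening in mm.
Only numpy, scipy, OpenCV 4.12 (cv2) and the standard library are available. Lean on these libraries where they do the work, as an engineer would, in place of code of your own. Each camera call takes 0.05 s, during which the arm holds its last target.

TASK

Open the small print press: flip its pawl up by the ball knob and right over, until it rests leaning back, then turn the wheel backward (anticlockwise from above) by its peg until the lug is held firmly but not hard against the rubber stop, pushing the peg for half a second with about 12 N more than it took to turn. Then fold the pawl back down onto the teeth and let go, leaving the wheel at the stop. Never force the wheel against the engaged pawl, and leave the other things on the table where they are.

Things in the scene. Friction and masses are not known exactly. Their poses are not given: they have to be found in the camera images.
- press: Small iron print press, fixed to the table, foot 190 x 230 mm, round head flange (224 mm) with its top at 130 mm. Origin under its centre at table height, z up; the vertical axis of the wheel passes through it. Its x axis points away from its front, y to its left. Press and so all its parts are turned by its yaw
- wheel: Flat steel wheel on top of the press, 172 mm across, disc top 150 mm above the table; 15 ratchet teeth 9 mm high stand up along its rim. Origin on the axis at table height, z up. Anticlockwise from above is backward and raises the platen (30 mm a turn); stiff, it stays where it is left: about 4 N on the peg turns it, more if the peg is gripped tightly and must twist between the fingers
- peg (a point): Upright round crank peg on the wheel, 18 mm thick, 75 mm tall (150 to 225 mm above the table), 52 mm from the wheel axis. The point lies on the peg's axis, 20 mm below its top. To be turned backward by 55 to 150 degrees
- lug_face (a point): Leading (anticlockwise) face of the lug that juts 16 mm from the wheel's edge, 45 degrees clockwise of the peg as seen from above: the face that meets the stop. The point lies 96 mm from the wheel axis
- stop: Iron clamp with a 6 mm rubber face on the rim of the press head, beside the wheel's edge, clamped at another angle each time. Origin on the wheel axis at table height, z up
- stop_face (a point): Middle of the rubber face of the stop, 96 mm from the wheel axis. The wheel is at its stop when lug_face meets it. The rubber is firm (it gives less than 1 mm). Whatever the push on the peg exceeds the push that turned the wheel freely arrives here about halved
- pivot (a point): Middle of the pawl's hinge pin, 170 mm above the table, in a fork 26 mm wide outside the wheel's edge, at 55 mm back and 76 mm left of the wheel axis in the press's frame (x -0.055, y 0.076). The pin lies along the press's y axis
- ball (a point): Centre of the black ball knob, 16 mm across, on a stem 8 mm thick that stands up from the pawl's free end, 59 mm from the pivot. Pawl down: 48 mm from the pivot along the press's +x and 34 mm above it. Fully back: 46 mm along -x and 37 mm above it. It moves in the upright plane through the pivot along the press's x
- pawl (a joint): Angle of the steel pawl (bar 62 x 12 x 10 mm, a toe down at its end) about its pin, rad: 0 level with its toe in a gap between teeth, up to 0.19 on a tooth's crest. It grows as the free end lifts up and over, to 1.85 where it rests leaning back. It falls by its weight: back down when let go below about 1.3, over to its rest beyond. Down, it bars backward turning
- board: Bystander: light wooden game board 260 x 240 x 18 mm with small wooden pieces fixed on it. Origin under its centre
- case: Bystander: open white plastic case 90 x 190 x 35 mm. Origin under its centre
- spray: Bystander: clear bottle with a white cap, 56 mm thick, 150 mm tall. Origin under its centre
- blank: Bystander: wood block with a sheet of paper on top, 90 x 70 x 20 mm. Origin under its centre

How it is judged (in metres and radians):
On the way, in this order (a step that is already met when the one before it is completed fails the run):
1. the pawl is flipped up and over, clear of the teeth (past 92 degrees) (value of joint pawl above 1.6 rad), for 0.2 s.
2. with the pawl still clear, the wheel's lug is pressed against the rubber stop with more than 3.5 N at the stop (about 6.5 N on the peg beyond what turns the wheel) (value of joint pawl above 1.4 rad and contact force between wheel and stop above 3.5 N), for 0.3 s.
At the end, for the whole second after the job is handed in: The pawl lies down on the teeth (less than 0.25 rad), the wheel's lug stands within 5 mm of the rubber stop, and the wheel is at rest (value of joint pawl below 0.25 rad and distance between lug_face and stop_face below 0.005 m and angular speed of wheel below 0.05 rad/s); the robot touches nothing.
It fails at once if the lug is driven against the stop with more than 15 N at the stop (about 27 N on the peg beyond what turns the wheel) (contact force between wheel and stop above 15 N).
It fails at once if the wheel and the pawl are forced against each other with more than 20 N (contact force between wheel and pawl above 20 N).
It fails at once if a bystander (game board, white case, bottle, wood block) is moved more than 30 mm (distance of any of board, case, spray, blank from where it was at the start of the episode above 0.03 m).
It also fails if it takes over 72 s, if anything falls off the work surface, if the arm or the gripper's body presses on something with over 40 N, if the wrist force passes 120 N, or if a joint passes its speed limit or range.

## Working session

There is one attempt and no reset: what is moved stays moved. The work goes in short steps, Python scripts to look and compute and a tool call to move; the robot and the scene stay as the last step left them, time stands still between calls to the robot, and variables do not carry over. Pictures are saved under pics/ and viewed, and the job is handed in when it is done.

Besides the shell and the picture viewer there is one more tool, called after "Emit:" as name(argument=value, ...) on one line, values as JSON. jog_arm: Moves the arm, as the interface text tells. Its arguments: {"type":"object","properties":{"commands":{"type":"array","items":{"type":"object","properties":{"claw":{"type":"number"},"travel":{"type":"array","items":{"type":"number"}},"yaw":{"type":"number"}}}},"squeeze":{"type":"number"}},"required":["commands"]}

```bash
mkdir -p pics; ls; cat > h.py <<'E'
import numpy as np, cv2, json
from cell import ctrl
def shot(cam,fn):
    im=ctrl.camera(cam); cv2.imwrite('pics/'+fn+'.png',im[:,:,::-1]); return im
def w(cam,p,cal=None):
    V=np.array((cal or ctrl.calibration(cam))['view']); return (np.linalg.inv(V)@np.r_[p,1])[:3]
def proj(cal,P):
    V=np.array(cal['view']); c=V@np.r_[P,1]; a,b=c[0]/c[2],c[1]/c[2]; s=1+cal['k1']*(a*a+b*b)
    return np.array([cal['fx']*a*s+cal['cx'],cal['fy']*b*s+cal['cy']])
def ray(cal,uv):
    x=np.array([(uv[0]-cal['cx'])/cal['fx'],(uv[1]-cal['cy'])/cal['fy']]);a=x.copy()
    for _ in range(20): a=x/(1+cal['k1']*(a@a))
    V=np.linalg.inv(np.array(cal['view'])); d=V[:3,:3]@np.r_[a,1]; return V[:3,3],d/np.linalg.norm(d)
def tri(obs):
    A=np.zeros((3,3));b=np.zeros(3)
    for cal,uv in obs:
        o,d=ray(cal,uv);M=np.eye(3)-np.outer(d,d);A+=M;b+=M@o
    P=np.linalg.solve(A,b); return P,[np.round(proj(c,P)-uv,1) for c,uv in obs]
def st():
    s=ctrl.get_state(); return s
E
python3 - <<'E'
from h import *
for c in ['side','top','wrist']:
    shot(c,c+'0'); cal=ctrl.calibration(c)
    print(c,cal['fx'],cal['k1'],np.round(np.linalg.inv(np.array(cal['view'])),2).tolist())
    if c!='wrist':
        for n in ['press','wheel','peg','lug_face','stop','stop_face','ball','pawl','pivot']:
            try:
                print(n,[(np.round(w(c,r['location'],cal)).tolist(),np.round(proj(cal,w(c,r['location'],cal))).tolist(),round(r['p'],2)) for r in ctrl.spot_in(c,n)][:3])
            except Exception as e: print(n,e)
print(st())
E
```

```text
pics
side 386.2857170228303 -0.1075446486620247 [[-0.38, -0.84, 0.38, 228.81], [-0.93, 0.34, -0.16, 172.05], [0.01, -0.42, -0.91, 1062.2], [0.0, 0.0, 0.0, 1.0]]
press [([580.0, 66.0, 150.0], [269.0, 226.0], 0.71)]
wheel [([599.0, 53.0, 151.0], [271.0, 218.0], 0.7)]
peg [([598.0, 49.0, 153.0], [272.0, 218.0], 0.83), ([711.0, -231.0, 93.0], [347.0, 160.0], 0.21)]
lug_face [([603.0, 52.0, 148.0], [270.0, 217.0], 0.64)]
stop []
stop_face [([710.0, -231.0, 95.0], [347.0, 160.0], 0.42)]
ball [([547.0, 119.0, 178.0], [253.0, 241.0], 0.57), ([599.0, 48.0, 152.0], [272.0, 217.0], 0.33)]
pawl [([555.0, 116.0, 175.0], [253.0, 238.0], 0.66), ([749.0, 211.0, 22.0], [204.0, 210.0], 0.26)]
pivot [([580.0, 64.0, 154.0], [269.0, 225.0], 0.62)]
top 480.8759589624147 -0.059920450720747184 [[-0.0, -0.99, 0.13, 476.31], [-1.0, 0.01, 0.03, 3.73], [-0.03, -0.13, -0.99, 1397.7], [0.0, 0.0, 0.0, 1.0]]
press [([596.0, 48.0, 153.0], [267.0, 230.0], 0.7), ([549.0, 117.0, 179.0], [240.0, 247.0], 0.49)]
wheel [([597.0, 54.0, 156.0], [265.0, 229.0], 0.89)]
peg [([600.0, 58.0, 153.0], [264.0, 228.0], 0.72)]
lug_fac
[... 591 characters left out ...]
itions': array([ 1.14880228,  0.53641419, -0.00438191,  1.53793442,  0.00256415,
        1.06730022, -0.07121767]), 'joint_vel': array([ 2.42699897e-04, -1.32226634e-04,  7.80239996e-04, -2.77171594e-04,
        2.48711763e-04,  1.61097381e-05, -2.65245132e-04]), 'joint_efforts': array([-1.69523992e-04, -5.83342767e+01,  1.04762524e+00, -2.59443372e+01,
        1.23539701e-02,  1.63056033e-03, -1.00700001e-05]), 'tool_pos': array([ 226.40595764, -609.26452365,  231.26739876]), 'tcp_rot': array([-3.09196927e+00, -5.55906905e-01,  2.94554710e-05]), 'ft_force': array([0.10643676, 0.15151393, 0.06193207]), 'torque': array([-0.01685381, -0.00498909, -0.01799035]), 'grip_width': 85.14482861401702}
```

```bash
python3 - <<'E'
import cv2
for c,(y0,y1,x0,x1) in dict(side=(140,320,180,400),top=(140,310,170,380)).items():
    im=cv2.imread(f'pics/{c}0.png'); 
    a=cv2.resize(im[y0:y1,x0:x1],None,fx=3.5,fy=3.5,interpolation=cv2.INTER_CUBIC); cv2.imwrite(f'pics/{c}0z.png',a); print(a.shape)
E
```

```text
(630, 770, 3)
(595, 735, 3)
```

View pics/top0.png

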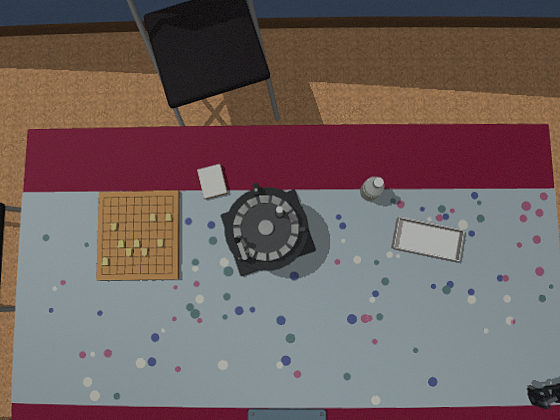

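View pics/top0z.png

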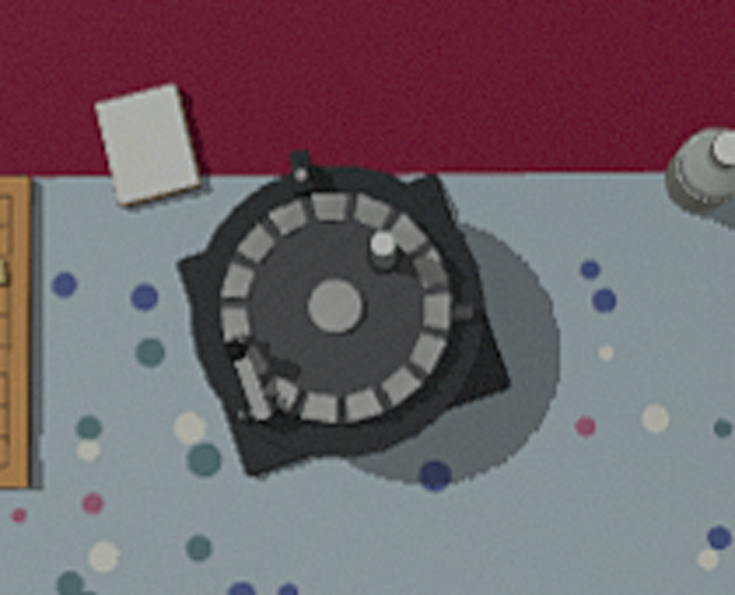

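View pics/side0z.png

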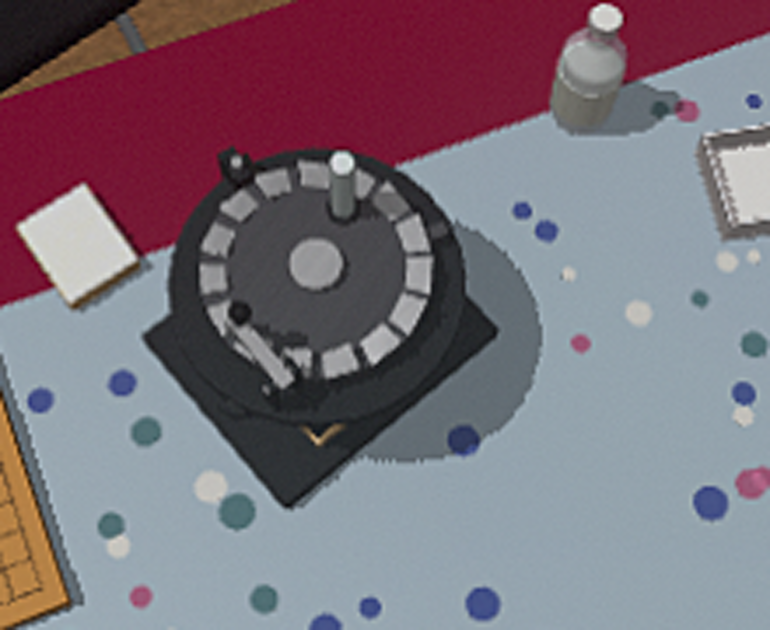

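View pics/side0.png

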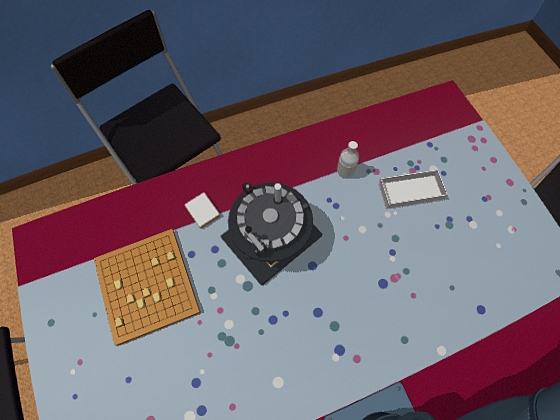

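```bash
python3 - <<'E'
from h import *
ct,cs=ctrl.calibration('top'),ctrl.calibration('side')
T=lambda x,y:np.array([170+x/3.5-.4,140+y/3.5-.4]); S=lambda x,y:np.array([180+x/3.5-.4,140+y/3.5-.4])
R={}
for n,a,b in [('hub',(335,305),(316,263)),('pegtop',(383,243),(342,162)),('ball',(236,347),(240,312)),('stop',(301,174),(236,163)),('lug',(464,312),(440,230))]:
    P,e=tri([(ct,T(*a)),(cs,S(*b))]); R[n]=P; print(n,P.round(1),e)
h=R['hub']
for n in R:
    d=R[n]-h; print(n,np.hypot(d[0],d[1]).round(1),np.degrees(np.arctan2(d[1],d[0])).round(1))
# circle fit for given heights from each camera
E
```

```text
hub [602.6  52.7 163.4] [array([-0.1, -0. ]), array([0.1, 0. ])]
pegtop [639.5  16.8 229.7] [array([-0.2, -0.1]), array([0.3, 0. ])]
ball [567.7 120.3 212.8] [array([0.1, 0.1]), array([-0.1, -0. ])]
stop [701.   78.5 163.3] [array([-0.3, -0.1]), array([0.3, 0. ])]
lug [597.6 -43.1 153.7] [array([0.1, 0.1]), array([-0.1, -0. ])]
hub 0.0 0.0
pegtop 51.5 -44.2
ball 76.1 117.3
stop 101.8 14.7
lug 95.9 -93.0
```

Emit:
jog_arm(commands=[{"travel":[53,-49.5,-12],"claw":1},{"travel":[53,-49.5,-12]},{"travel":[53,-49.5,-12]},{"travel":[53,-49.5,-12]},{"travel":[53,-49.5,-12]}])

```text
$.commands[0]: bad value
```

Emit:
jog_arm(commands=[{"claw":1,"travel":[53,-49.5,-12],"yaw":0},{"claw":1,"travel":[53,-49.5,-12],"yaw":0},{"claw":1,"travel":[53,-49.5,-12],"yaw":0},{"claw":1,"travel":[53,-49.5,-12],"yaw":0},{"claw":1,"travel":[53,-49.5,-12],"yaw":0}])

```text
clock: 1.55
tool_pos: [337.4, -386.9, 272.6]
tcp_rot: [3.091, 0.556, 0.0]
ft_force: [0.9, -0.9, -0.2]
grip_width: 85.4
```

Emit:
jog_arm(commands=[{"claw":1,"travel":[35,-32.6,-7.7],"yaw":0},{"claw":1,"travel":[35,-32.6,-7.7],"yaw":0},{"claw":1,"travel":[35,-32.6,-7.7],"yaw":0},{"claw":1,"travel":[35,-32.6,-7.7],"yaw":0},{"claw":1,"travel":[35,-32.6,-7.7],"yaw":0}])

```text
clock: 2.05
tool_pos: [447.9, -166.2, 312.6]
tcp_rot: [3.091, 0.555, 0.002]
ft_force: [0.2, -1.4, -0.1]
grip_width: 85.3
```

Emit:
jog_arm(commands=[{"claw":1,"travel":[17.5,-16.3,-3.8],"yaw":0},{"claw":1,"travel":[17.5,-16.3,-3.8],"yaw":0},{"claw":1,"travel":[17.5,-16.3,-3.8],"yaw":0},{"claw":1,"travel":[17.5,-16.3,-3.8],"yaw":0},{"claw":1,"travel":[17.5,-16.3,-3.8],"yaw":0}])

```text
clock: 2.55
tool_pos: [555.9, 50.1, 351.2]
tcp_rot: [3.091, 0.557, 0.003]
ft_force: [1.1, -0.4, -0.4]
grip_width: 85.1
```

```bash
python3 - <<'E'
from h import *
s=st(); print(s['clock'],s['tool_pos'],s['joint_positions'].round(2),s['joint_vel'].round(3))
c=ctrl.calibration('wrist'); im=shot('wrist','w1'); json.dump({k:(np.array(v).tolist()) for k,v in c.items()},open('w1.json','w'))
cv2.imwrite('pics/w1z.png',cv2.resize(im[:,:,::-1],None,fx=1.4,fy=1.4,interpolation=cv2.INTER_CUBIC))
for n in ['peg','ball','stop','pawl','pivot','wheel','lug_face']:
    print(n,[(np.round(w('wrist',r['location'],c)).tolist(),np.round(proj(c,w('wrist',r['location'],c))).tolist(),round(r['p'],2)) for r in ctrl.spot_in('wrist',n)][:2])
E
```

```text
2.55 [555.90936098  50.0763055  351.18587452] [ 0.15  0.3  -0.41  1.62  0.13  1.25 -1.5 ] [-0.632  0.389 -0.149 -0.64   0.193  0.303 -0.775]
peg [([608.0, 53.0, 149.0], [292.0, 137.0], 0.64)]
ball [([565.0, 113.0, 179.0], [213.0, 161.0], 0.75), ([578.0, 358.0, 17.0], [53.0, 68.0], 0.22)]
stop [([704.0, 73.0, 149.0], [310.0, 25.0], 0.68)]
pawl [([562.0, 113.0, 180.0], [212.0, 164.0], 0.7), ([704.0, 73.0, 152.0], [310.0, 24.0], 0.42)]
pivot [([614.0, 61.0, 150.0], [287.0, 128.0], 0.64)]
wheel [([609.0, 51.0, 146.0], [295.0, 136.0], 0.8)]
lug_face [([611.0, 53.0, 145.0], [293.0, 133.0], 0.93)]
```

View pics/w1z.png

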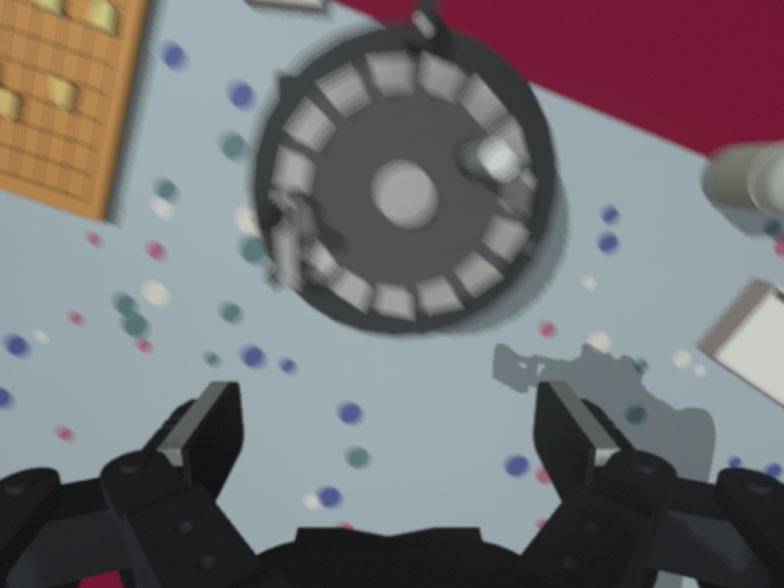

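Emit:
jog_arm(commands=[{"claw":1,"travel":[6,0,0],"yaw":0},{"claw":1,"travel":[6,0,0],"yaw":0},{"claw":1,"travel":[6,0,0],"yaw":0},{"claw":1,"travel":[6,0,0],"yaw":0},{"claw":1,"travel":[6,0,0],"yaw":0}])

```text
clock: 3.45
tool_pos: [610.5, 65.7, 350.8]
tcp_rot: [3.09, 0.55, 0.001]
ft_force: [1.0, -0.3, 1.0]
grip_width: 85.3
```

```bash
cat > wl.py <<'E'
from h import *
import sys
def look(fn):
    s=st(); print(round(s['clock'],2),s['tool_pos'].round(1),s['tcp_rot'].round(3),s['joint_positions'].round(2),abs(s['joint_vel']).max().round(3))
    c=ctrl.calibration('wrist'); im=shot('wrist',fn); json.dump({k:(np.array(v).tolist()) for k,v in c.items()},open(fn+'.json','w'))
    cv2.imwrite('pics/'+fn+'z.png',cv2.resize(im[:,:,::-1],None,fx=1.4,fy=1.4,interpolation=cv2.INTER_CUBIC))
look(sys.argv[1])
E
python3 wl.py w2
```

```text
3.45 [610.5  65.7 350.8] [3.09e+00 5.50e-01 1.00e-03] [ 0.1   0.41 -0.4   1.47  0.16  1.29 -1.53] 0.002
```

View pics/w2z.png

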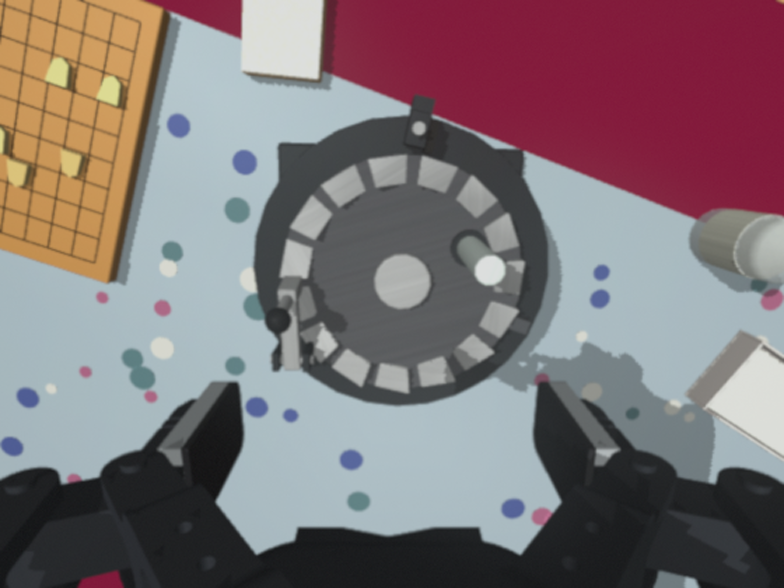

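```bash
python3 - <<'E'
from h import *
ct,cs=ctrl.calibration('top'),ctrl.calibration('side'); cw=json.load(open('w2.json'))
T=lambda p:np.array([170+p[0]/3.5-.4,140+p[1]/3.5-.4]); S=lambda p:np.array([180+p[0]/3.5-.4,140+p[1]/3.5-.4]); W=lambda p:np.array(p)/1.4-.15
R={}
for n,a,b,c in [('hub',(335,305),(316,263),(402,282)),('pegtop',(383,243),(342,162),(490,269)),('ball',(236,347),(240,312),(278,320)),('stopbolt',(301,174),(236,163),(419,128)),('lug',(464,312),(440,230),(521,327))]:
    P,e=tri([(ct,T(a)),(cs,S(b)),(cw,W(c))]); R[n]=P; print(n,P.round(1),[x.tolist() for x in e])
h=R['hub']
for n in R:
    d=R[n]-h; print(n,np.hypot(d[0],d[1]).round(1),np.degrees(np.arctan2(d[1],d[0])).round(1))
# fit: press model x,y,yaw ; predict pixel positions
for yaw in [17,18.5,20,21.5]:
    y=np.radians(yaw);Rz=np.array([[np.cos(y),-np.sin(y),0],[np.sin(y),np.cos(y),0],[0,0,1]])
    o=np.array([h[0],h[1],0])
    f=lambda *p:o+Rz@np.array(p)
    print(yaw,'ball0',f(-7,76,204).round(1),'ball.19',f(-14.3,76,212.5).round(1),'pivot W',((proj(cw,f(-55,76,170))+.15)*1.4).round(),
      'foot corners W',[((proj(cw,f(sx*95,sy*115,0))+.15)*1.4).round().tolist() for sx,sy in [(1,1),(1,-1)]],[((proj(cw,f(sx*115,sy*95,0))+.15)*1.4).round().tolist() for sx,sy in [(1,1),(1,-1)]],
      'T',[((proj(ct,f(sx*115,sy*95,0))+.4-[170,140])*3.5).round().tolist() for sx,sy in [(1,1),(1,-1),(-1,1),(-1,-1)]],[((proj(ct,f(sx*95,sy*115,0))+.4-[170,140])*3.5).round().tolist() for sx,sy in [(1,1),(1,-1),(-1,1),(-1,-1)]])
E
```

```text
hub [603.5  52.3 160.5] [[0.1, -0.3], [0.1, 0.1], [-0.7, 0.2]]
pegtop [641.1  16.4 225.7] [[-0.0, -0.6], [0.2, 0.2], [-0.6, 0.8]]
ball [567.9 119.8 211.9] [[0.3, 0.0], [0.1, -0.0], [-1.2, -0.4]]
stopbolt [701.6  78.1 162.4] [[-0.0, -0.2], [0.4, -0.0], [-1.1, -0.0]]
lug [599.1 -43.8 149. ] [[0.3, -0.3], [-0.2, 0.2], [-0.3, 0.6]]
hub 0.0 0.0
pegtop 52.0 -43.7
ball 76.4 117.8
stopbolt 101.3 14.7
lug 96.1 -92.6
17 ball0 [574.6 122.9 204. ] ball.19 [567.7 120.8 212.5] pivot W [288. 356.] foot corners W [[282.0, 138.0], [522.0, 153.0]] [[303.0, 117.0], [504.0, 129.0]] T [[195.0, 227.0], [411.0, 161.0], [274.0, 490.0], [494.0, 422.0]] [[179.0, 256.0], [440.0, 176.0], [244.0, 474.0], [509.0, 392.0]]
18.5 ball0 [572.8 122.1 204. ] ball.19 [565.9 119.8 212.5] pivot W [290. 359.] foot corners W [[279.0, 142.0], [520.0, 149.0]] [[300.0, 120.0], [501.0, 126.0]] T [[193.0, 231.0], [406.0, 159.0], [278.0, 492.0], [496.0, 418.0]] [[177.0, 261.0], [437.0, 173.0], [248.0, 477.0], [511.0, 387.0]]
20 ball0 [571.  121.3 204. ] ball.19 [564.1 118.8 212.5] pivot W [292. 361.] foot corners W [[276.0, 145.0], [518.0, 146.0]] [[296.0, 123.0], [498.0, 124.0]] T [[190.0, 235.0], [402.0, 157.0], [283.0, 494.0], [499.0, 414.0]] [[176.0, 265.0], [433.0, 171.0], [252.0, 479.0], [513.0, 383.0]]
21.5 ball0 [569.2 120.4 204. ] ball.19 [562.4 117.8 212.5] pivot W [295. 364.] foot corners W [[274.0, 148.0], [515.0, 143.0]] [[293.0, 125.0], [495.0, 121.0]] T [[188.0, 239.0], [398.0, 156.0], [287.0, 495.0], [501.0, 410.0]] [[174.0, 269.0], [428.0, 169.0], [256.0, 481.0], [514.0, 378.0]]
```

Emit:
jog_arm(commands=[{"claw":-0.06,"travel":[-2.1,-4,5],"yaw":0.026},{"claw":-0.06,"travel":[-2.1,-6.55,10],"yaw":0.026},{"claw":-0.06,"travel":[-2.1,-6.55,10],"yaw":0.026},{"claw":-0.06,"travel":[-2.1,-6.55,10],"yaw":0.026},{"claw":-0.06,"travel":[-2.1,-6.55,10],"yaw":0.026}])

```text
clock: 4.0
tool_pos: [568.9, 119.0, 251.9]
tcp_rot: [3.097, 0.509, 0.003]
ft_force: [1.2, -0.1, 0.2]
grip_width: 40.2
```

```bash
python3 wl.py w3
```

```text
4.0 [568.9 119.  251.9] [3.097e+00 5.090e-01 3.000e-03] [ 0.02  0.43 -0.41  1.69  0.2   1.06 -1.69] 0.036
```

View pics/w3z.png

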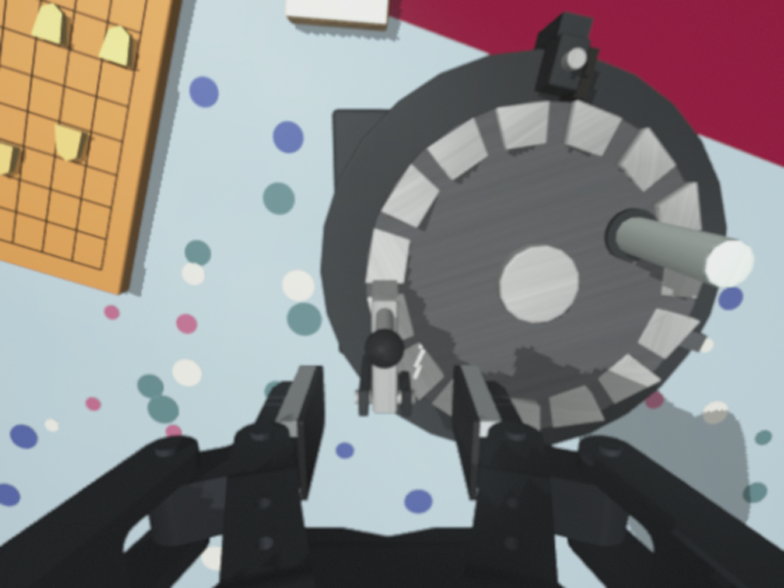

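```bash
python3 - <<'E'
from h import *
ct,cs=ctrl.calibration('top'),ctrl.calibration('side'); c2=json.load(open('w2.json'));c3=json.load(open('w3.json'))
T=lambda p:np.array([170+p[0]/3.5-.4,140+p[1]/3.5-.4]); S=lambda p:np.array([180+p[0]/3.5-.4,140+p[1]/3.5-.4]); W=lambda p:np.array(p)/1.4-.15
for n,a,b,c,d in [('hub',(335,305),(316,263),(402,282),(539,284)),('pegtop',(383,243),(342,162),(490,269),(730,264)),('ball',(236,347),(240,312),(278,320),(384,349)),('stopbolt',(301,174),(236,163),(419,128),(576,58))]:
    for o in ([(ct,T(a)),(cs,S(b)),(c2,W(c)),(c3,W(d))],[(c2,W(c)),(c3,W(d))]):
        P,e=tri(o); print(n,P.round(1),[x.tolist() for x in e])
# pawl bottom near hinge in w3
f=np.array([527,106.6,170]);print((proj(c3,f)+.15)*1.4)
s=st();R=cv2.Rodrigues(s['tcp_rot'])[0];print(s['tool_pos'],R.round(3).tolist())
E
```

```text
hub [603.8  52.2 159.8] [[0.2, -0.4], [0.1, 0.1], [-0.6, -0.2], [-0.4, 0.9]]
hub [603.9  51.6 158.5] [[0.0, -0.4], [-0.0, 0.5]]
pegtop [641.2  16.4 225.2] [[-0.0, -0.6], [0.2, 0.3], [-0.7, 0.7], [0.5, 0.1]]
pegtop [641.4  15.6 223.7] [[-0.0, 0.3], [0.0, -0.4]]
ball [567.9 119.7 212.2] [[0.4, 0.0], [0.1, -0.1], [-1.1, -0.2], [-0.4, -0.3]]
ball [566.8 119.1 209.3] [[-0.0, 0.1], [0.0, -0.2]]
stopbolt [701.5  78.  162.6] [[-0.0, -0.3], [0.4, -0.1], [-1.1, -0.0], [-0.3, 0.2]]
stopbolt [702.2  77.2 160.4] [[-0.1, -0.2], [0.1, 0.3]]
[382.73211389 398.13347922]
[569.70646703 118.75039195 252.4894415 ] [[0.948, 0.319, 0.004], [0.319, -0.948, -0.003], [0.003, 0.004, -1.0]]
```

Emit:
jog_arm(commands=[{"claw":-0.06,"travel":[-0.18,-0.15,3],"yaw":0},{"claw":-0.06,"travel":[-0.18,-0.15,5.5],"yaw":0},{"claw":-0.06,"travel":[-0.18,-0.15,5.5],"yaw":0},{"claw":-0.06,"travel":[-0.18,-0.15,5.5],"yaw":0}], squeeze=20)

```text
clock: 4.45
tool_pos: [569.0, 118.9, 199.0]
tcp_rot: [3.097, 0.505, 0.009]
ft_force: [0.5, 0.2, 1.2]
grip_width: 40.2
```

```bash
python3 wl.py w4
```

```text
4.45 [569.  118.9 199. ] [3.097 0.505 0.009] [ 0.01  0.49 -0.4   1.74  0.23  0.95 -1.72] 0.016
```

View pics/w4z.png

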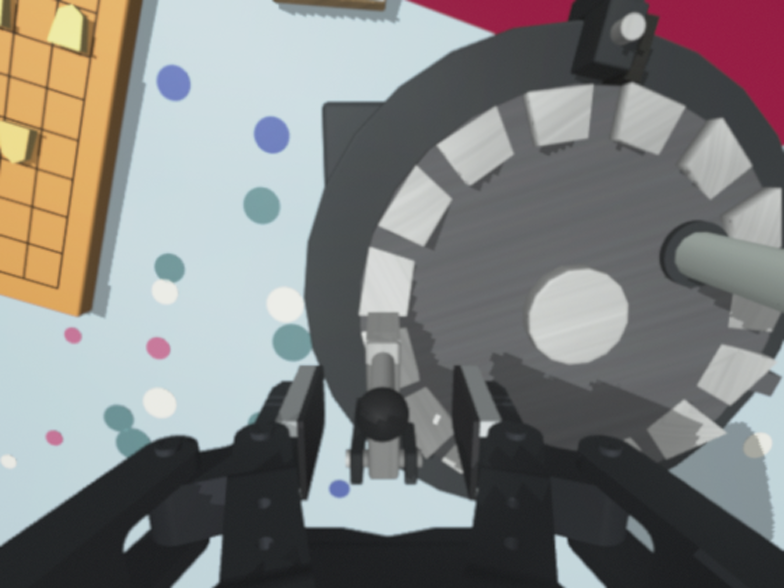

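Emit:
jog_arm(commands=[{"claw":-0.06,"travel":[-0.2,-0.2,0.4],"yaw":0},{"claw":-0.5,"travel":[-0.2,-0.2,0.4],"yaw":0},{"claw":-0.8,"travel":[-0.2,-0.2,0.4],"yaw":0},{"claw":-0.8,"travel":[-0.2,-0.2,0.4],"yaw":0},{"claw":-0.8,"travel":[-0.2,-0.2,0.4],"yaw":0}], squeeze=20)

```text
clock: 5.0
tool_pos: [567.5, 120.3, 196.2]
tcp_rot: [3.097, 0.505, 0.013]
ft_force: [0.7, -2.4, 4.6]
grip_width: 14.1
```

```bash
python3 wl.py w5
```

```text
5.0 [567.5 120.3 196.2] [3.097 0.505 0.013] [ 0.01  0.49 -0.4   1.75  0.23  0.94 -1.73] 0.003
```

View pics/w5z.png

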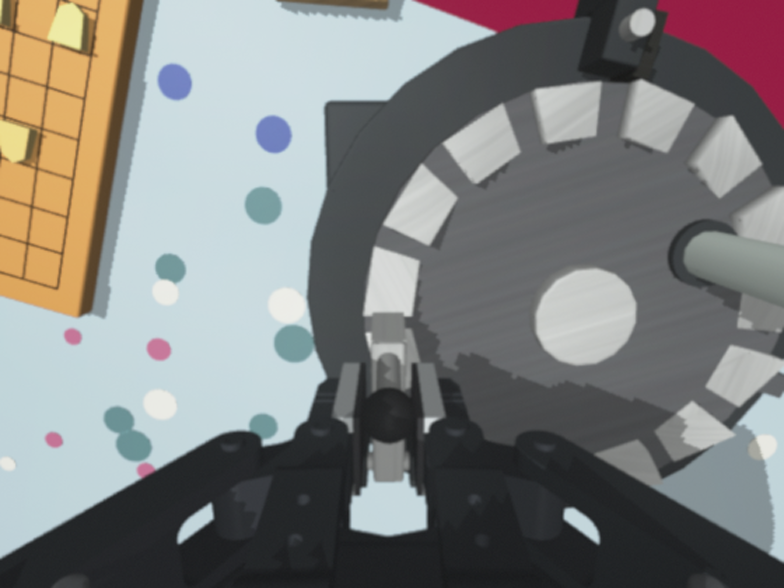

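Emit:
jog_arm(commands=[{"claw":-0.8,"travel":[-0.54,0,-0.48],"yaw":0},{"claw":-0.8,"travel":[-1.22,0,-0.94],"yaw":0},{"claw":-0.8,"travel":[-1.96,0,-1.3],"yaw":0},{"claw":-0.8,"travel":[-2.74,0,-1.55],"yaw":0},{"claw":-0.8,"travel":[-3.55,0,-1.7],"yaw":0}], squeeze=20)

```text
clock: 5.55
tool_pos: [533.2, 108.8, 213.3]
tcp_rot: [3.097, 0.505, 0.014]
ft_force: [2.9, -1.3, 0.6]
grip_width: 13.8
```

```bash
python3 wl.py w6; python3 -c "
from h import *
s=st();print(cv2.Rodrigues(s['tcp_rot'])[0].round(3).tolist())"
```

```text
5.55 [533.2 108.8 213.3] [3.097 0.505 0.014] [ 0.04  0.41 -0.41  1.83  0.2   0.94 -1.71] 0.192
[[0.948, 0.318, 0.008], [0.318, -0.948, -0.003], [0.007, 0.005, -1.0]]
```

View pics/w6z.png

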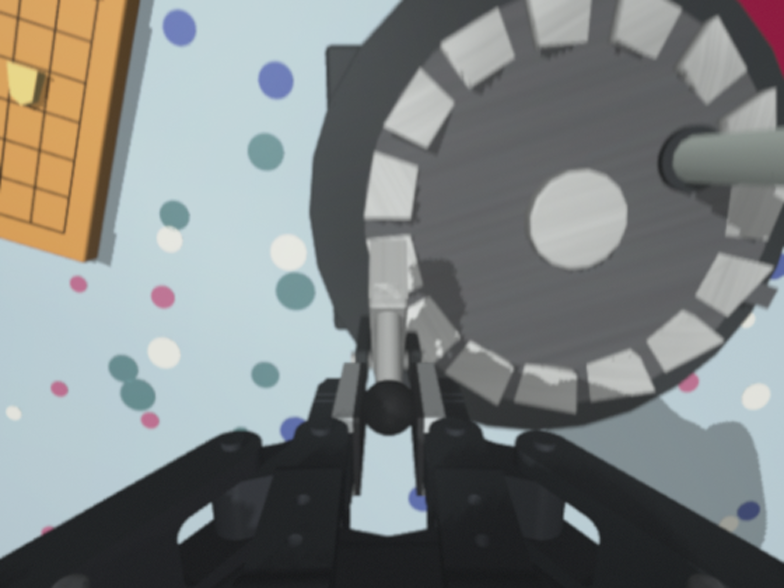

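Emit:
jog_arm(commands=[{"claw":-0.8,"travel":[-1.03,0,-0.02],"yaw":0},{"claw":-0.8,"travel":[-2.05,0,0.15],"yaw":0},{"claw":-0.8,"travel":[-3.02,0,0.48],"yaw":0},{"claw":-0.8,"travel":[-3.92,0,0.98],"yaw":0},{"claw":-0.8,"travel":[-4.64,0,1.55],"yaw":0}])

```text
clock: 6.1
tool_pos: [486.8, 93.1, 196.9]
tcp_rot: [3.096, 0.505, 0.01]
ft_force: [1.3, -1.3, 2.7]
grip_width: 14.1
```

Emit:
jog_arm(commands=[{"claw":-0.8,"travel":[-0.2,0,0.15],"yaw":0},{"claw":-0.8,"travel":[-0.2,0,0.15],"yaw":0}])

```text
clock: 6.3
tool_pos: [484.2, 92.3, 194.7]
tcp_rot: [3.096, 0.505, 0.008]
ft_force: [0.2, -1.7, 1.3]
grip_width: 14.2
```

```bash
python3 wl.py w7
```

```text
6.3 [484.2  92.3 194.7] [3.096 0.505 0.008] [ 0.07  0.35 -0.42  1.96  0.19  0.86 -1.71] 0.025
```

View pics/w7z.png

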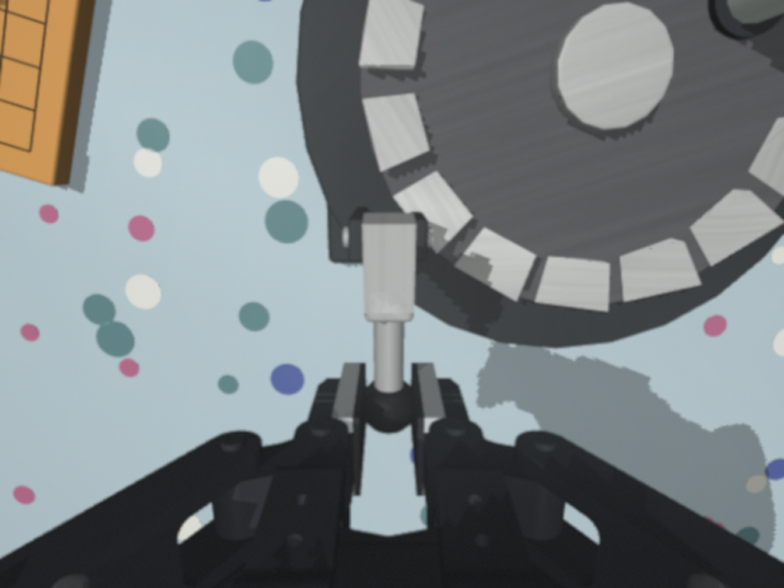

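Emit:
jog_arm(commands=[{"claw":-0.3,"travel":[0,0,0],"yaw":0},{"claw":-0.1,"travel":[0,0,0],"yaw":0},{"claw":-0.1,"travel":[0,0,0],"yaw":0},{"claw":-0.1,"travel":[0,0,-4],"yaw":0},{"claw":-0.1,"travel":[0,0,-8],"yaw":0}])

```text
clock: 6.85
tool_pos: [483.1, 92.7, 275.2]
tcp_rot: [3.097, 0.506, 0.004]
ft_force: [1.4, -0.7, 0.9]
grip_width: 38.6
```

```bash
python3 wl.py w8
```

```text
6.85 [483.1  92.7 275.2] [3.097 0.506 0.004] [ 0.1   0.25 -0.45  1.88  0.13  1.04 -1.65] 0.885
```

View pics/w8z.png

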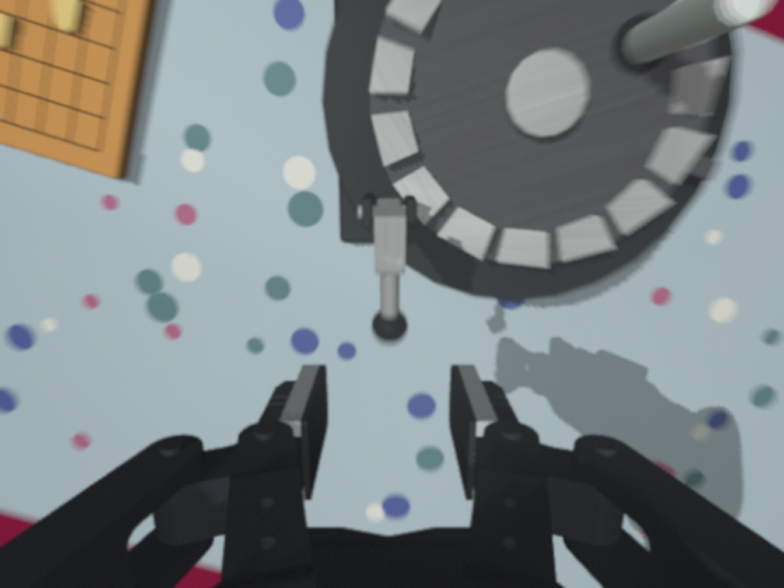

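Emit:
jog_arm(commands=[{"claw":-0.1,"travel":[4,4,0],"yaw":-0.14},{"claw":-0.1,"travel":[8,8,0],"yaw":-0.29},{"claw":-0.1,"travel":[12.5,12.2,0],"yaw":-0.43},{"claw":-0.1,"travel":[12.5,12.2,0],"yaw":-0.58},{"claw":-0.1,"travel":[12.5,12.2,0],"yaw":-0.72}])

```text
clock: 7.4
tool_pos: [647.0, 15.0, 283.5]
tcp_rot: [2.715, 1.563, 0.018]
ft_force: [0.4, 0.1, 0.5]
grip_width: 38.8
```

Emit:
jog_arm(commands=[{"claw":-0.1,"travel":[0,0,0],"yaw":-0.15},{"claw":-0.1,"travel":[0,0,0],"yaw":-0.3},{"claw":-0.1,"travel":[0,0,0],"yaw":-0.45},{"claw":-0.1,"travel":[0,0,0],"yaw":-0.6},{"claw":-0.1,"travel":[0,0,0],"yaw":-0.75}])

```text
clock: 7.9
tool_pos: [647.0, 15.2, 283.2]
tcp_rot: [1.945, 2.451, 0.012]
ft_force: [0.4, 0.7, -0.7]
grip_width: 38.3
```

Emit:
jog_arm(commands=[{"claw":-0.1,"travel":[0,0,0],"yaw":-0.15},{"claw":-0.1,"travel":[0,0,0],"yaw":-0.3},{"claw":-0.1,"travel":[0,0,0],"yaw":-0.45},{"claw":-0.1,"travel":[0,0,0],"yaw":-0.59},{"claw":-0.1,"travel":[0,0,0],"yaw":-0.59}])

```text
clock: 8.4
tool_pos: [647.0, 15.2, 282.7]
tcp_rot: [1.147, 2.911, 0.006]
ft_force: [-0.4, -0.2, -0.4]
grip_width: 38.2
```

```bash
python3 wl.py w9; python3 -c "
from h import *
shot('top','top9');s=st();R=cv2.Rodrigues(s['tcp_rot'])[0];print(R.round(3).tolist(), R[:2,:2].T@(np.array([641,16.3])-s['tool_pos'][:2]))"
```

```text
8.4 [647.   15.2 282.7] [1.147 2.911 0.006] [ 0.42  0.6  -0.78  1.47  0.44  1.24  0.4 ] 0.137
[[-0.728, 0.686, 0.014], [0.686, 0.728, -0.001], [-0.011, 0.009, -1.0]] [ 5.08438107 -3.31779836]
```

View pics/w9z.png

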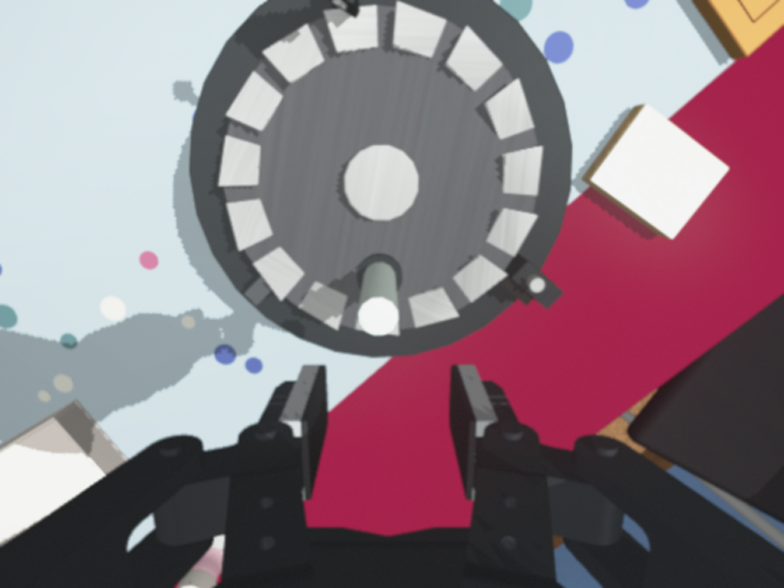

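Emit:
jog_arm(commands=[{"claw":-0.2,"travel":[0.5,-0.3,3],"yaw":0},{"claw":-0.2,"travel":[0.5,-0.3,5],"yaw":0},{"claw":-0.2,"travel":[0.5,-0.3,5],"yaw":0},{"claw":-0.2,"travel":[0.5,-0.3,5],"yaw":0}])

```text
clock: 8.9
tool_pos: [642.2, 16.5, 233.3]
tcp_rot: [1.156, 2.907, 0.006]
ft_force: [-0.3, 0.1, 0.7]
grip_width: 34.3
```

```bash
python3 wl.py w10; python3 - <<'E'
from h import *
im=cv2.imread('pics/w9.png');cv2.imwrite('pics/w9zz.png',cv2.resize(im[170:240,150:420],None,fx=2.9,fy=2.9,interpolation=cv2.INTER_CUBIC))
E
```

```text
8.9 [642.2  16.5 233.3] [1.156 2.907 0.006] [ 0.41  0.63 -0.76  1.54  0.47  1.15  0.37] 0.023
```

View pics/w10z.png

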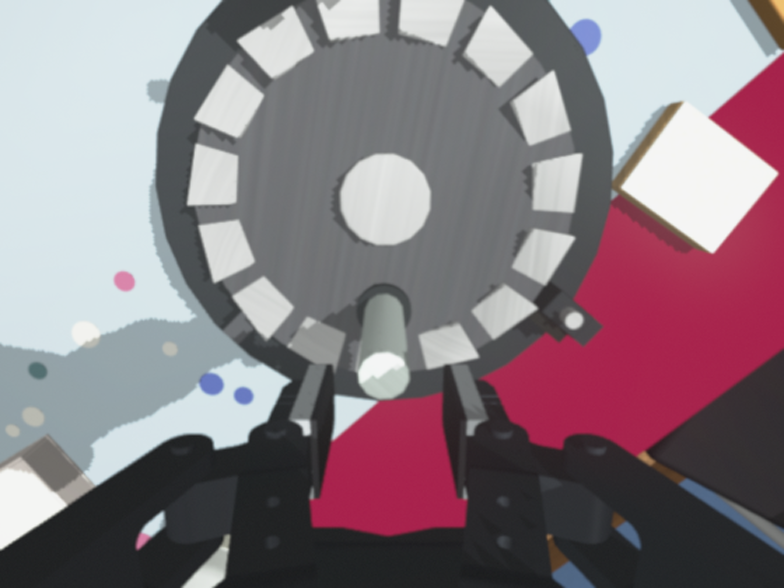

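View pics/w9zz.png

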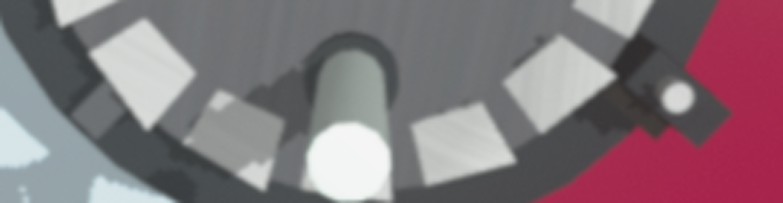

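```bash
python3 - <<'E'
from h import *
c=json.load(open('w9.json'))
for n,uv in [('lug ctr',(98,108)),('lug lead',(112,125)),('lug corner',(122,100)),('stop cw bottom',(650,133)),('stop dark in',(580,120)),('stop top corner',(697,145)),('stopin',(640,40)),('stop',(620,75))]:
    p=np.array([150+uv[0]/2.9,170+uv[1]/2.9]); o,d=ray(c,p)
    for z in (142,150,160):
        P=o+d*(z-o[2])/d[2]; q=P[:2]-[603.7,52.2]; print(n,z,P.round(),np.hypot(*q).round(),np.degrees(np.arctan2(q[1],q[0])).round(1))
s=st();R=cv2.Rodrigues(s['tcp_rot'])[0];print(R.round(3).tolist(), R[:2,:2].T@(np.array([641,16.3])-s['tool_pos'][:2]))
E
```

```text
lug ctr 142 [599. -44. 142.] 97.0 -92.5
lug ctr 150 [599. -41. 150.] 94.0 -92.7
lug ctr 160 [599. -38. 160.] 90.0 -92.9
lug lead 142 [606. -45. 142.] 97.0 -88.9
lug lead 150 [605. -42. 150.] 94.0 -89.0
lug lead 160 [605. -38. 160.] 91.0 -89.2
lug corner 142 [603. -38. 142.] 90.0 -90.8
lug corner 150 [602. -35. 150.] 87.0 -90.9
lug corner 160 [602. -31. 160.] 84.0 -91.2
stop cw bottom 142 [713.  66. 142.] 110.0 7.2
stop cw bottom 150 [710.  66. 150.] 107.0 7.4
stop cw bottom 160 [705.  66. 160.] 103.0 7.6
stop dark in 142 [696.  54. 142.] 92.0 0.9
stop dark in 150 [693.  54. 150.] 90.0 1.1
stop dark in 160 [690.  54. 160.] 86.0 1.4
stop top corner 142 [725.  74. 142.] 123.0 10.0
stop top corner 150 [721.  73. 150.] 120.0 10.2
stop top corner 160 [717.  73. 160.] 115.0 10.4
stopin 142 [690.  81. 142.] 91.0 18.5
stopin 150 [687.  80. 150.] 88.0 18.7
stopin 160 [683.  80. 160.] 84.0 19.0
stop 142 [694.  70. 142.] 92.0 11.5
stop 150 [691.  70. 150.] 89.0 11.7
stop 160 [687.  70. 160.] 85.0 12.0
[[-0.727, 0.687, 0.016], [0.687, 0.727, -0.001], [-0.012, 0.01, -1.0]] [ 0.95265791 -1.4775571 ]
```

Emit:
jog_arm(commands=[{"claw":-0.2,"travel":[0.1,-0.1,2],"yaw":0},{"claw":-0.2,"travel":[0.1,-0.1,4.4],"yaw":0},{"claw":-0.4,"travel":[0.1,-0.1,4.4],"yaw":0},{"claw":-0.4,"travel":[0.1,-0.1,4.4],"yaw":0}])

```text
clock: 9.35
tool_pos: [642.6, 16.9, 191.3]
tcp_rot: [1.156, 2.904, 0.009]
ft_force: [-0.1, -0.4, 0.4]
grip_width: 25.7
```

```bash
cat > arc.py <<'E'
# usage: arc.py off_r  step list deg : compute travel/yaw from measured pose: TCP desired = hub + r*[cos th, sin th] ; yaw: tool x = th+180
from h import *
import sys
s=st(); R=cv2.Rodrigues(s['tcp_rot'])[0]; hub=np.array([603.7,52.2])
q=s['tool_pos'][:2]-hub; th0=np.degrees(np.arctan2(q[1],q[0])); psi=np.degrees(np.arctan2(R[1,0],R[0,0]))
print('clock',round(s['clock'],2),'r',np.hypot(*q).round(1),'th',th0.round(2),'psi-180',((psi-180+180)%360-180).round(2),'z',s['tool_pos'][2].round(1),'F',s['ft_force'].round(1),'w',round(s['grip_width'],1),'j',s['joint_positions'].round(2))
u=np.array([np.cos(np.radians(th0)),np.sin(np.radians(th0))]); t=np.array([-u[1],u[0]])
print('F rad',(s['ft_force'][:2]@u).round(2),'F tan',(s['ft_force'][:2]@t).round(2), 'zerr tilt',R[2,:2].round(3))
r=float(sys.argv[1])
for th in map(float,sys.argv[2:]):
    T=hub+r*np.array([np.cos(np.radians(th)),np.sin(np.radians(th))])
    d=np.r_[T,s['tool_pos'][2]]-s['tool_pos']; d=R.T@d
    dy=-(th+180-psi+180)%360; 
    y=-(((th+180-psi)+180)%360-180)
    print(th,(d/10).round(2).tolist(),np.radians(y).round(3))
E
python3 arc.py 52 -44 -40 -36 -32 -28; python3 wl.py w11
```

```text
clock 9.35 r 52.6 th -42.25 psi-180 -43.4 z 191.3 F [-0.1 -0.4  0.4] w 25.7 j [ 0.4   0.67 -0.74  1.58  0.5   1.07  0.34]
F rad 0.21 F tan -0.31 zerr tilt [-0.013  0.011]
-44.0 [0.05, -0.16, -0.0] 0.011
-40.0 [0.06, 0.2, 0.0] -0.059
-36.0 [0.1, 0.56, 0.0] -0.129
-32.0 [0.16, 0.92, 0.01] -0.199
-28.0 [0.24, 1.27, 0.01] -0.269
9.35 [642.6  16.9 191.3] [1.156 2.904 0.009] [ 0.4   0.67 -0.74  1.58  0.5   1.07  0.34] 0.015
```

View pics/w11z.png

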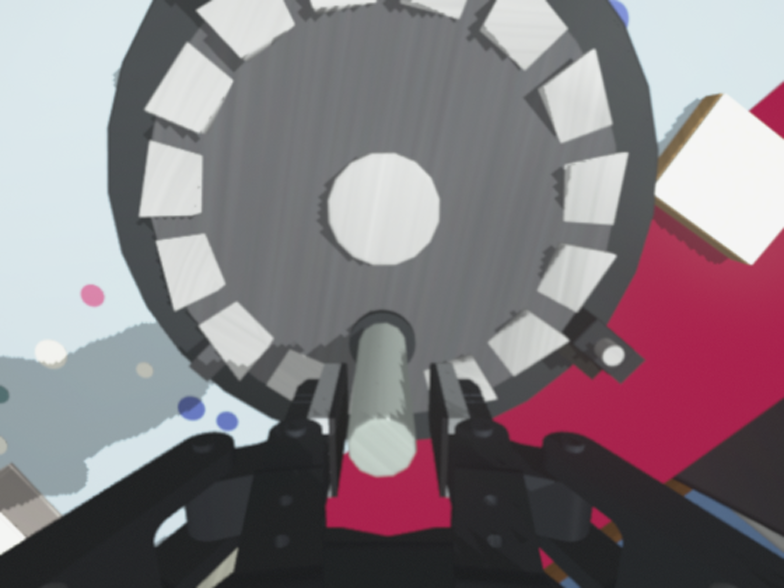

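Emit:
jog_arm(commands=[{"claw":-0.4,"travel":[0.06,0.45,0],"yaw":-0.09},{"claw":-0.4,"travel":[0.12,0.9,0],"yaw":-0.18},{"claw":-0.4,"travel":[0.22,1.35,0],"yaw":-0.27},{"claw":-0.4,"travel":[0.36,1.78,0],"yaw":-0.36},{"claw":-0.4,"travel":[0.53,2.2,0],"yaw":-0.45}])

```text
clock: 9.9
tool_pos: [653.7, 35.2, 193.0]
tcp_rot: [0.475, 3.089, -0.001]
ft_force: [-4.7, -2.9, -1.0]
grip_width: 25.7
```

```bash
python3 arc.py 52 -15 -10 -5 0 5 
```

```text
clock 9.9 r 52.8 th -18.74 psi-180 -17.48 z 193.0 F [-4.7 -2.9 -1. ] w 25.7 j [ 0.41  0.72 -0.83  1.54  0.58  1.12  0.72]
F rad -3.49 F tan -4.25 zerr tilt [-0.016  0.002]
-15.0 [0.08, 0.34, -0.0] -0.043
-10.0 [0.12, 0.79, -0.0] -0.131
-5.0 [0.2, 1.24, -0.0] -0.218
0.0 [0.31, 1.68, -0.0] -0.305
5.0 [0.47, 2.1, -0.0] -0.392
```

Emit:
jog_arm(commands=[{"claw":-0.4,"travel":[0.06,0.5,0.1],"yaw":-0.07},{"claw":-0.4,"travel":[0.12,0.95,0.2],"yaw":-0.16},{"claw":-0.4,"travel":[0.22,1.4,0.2],"yaw":-0.25},{"claw":-0.4,"travel":[0.36,1.85,0.2],"yaw":-0.34},{"claw":-0.4,"travel":[0.52,2.25,0.2],"yaw":-0.43}])

```text
clock: 10.4
tool_pos: [656.3, 56.1, 192.5]
tcp_rot: [-0.197, 3.118, -0.012]
ft_force: [-1.2, -4.0, 0.2]
grip_width: 25.4
```

```bash
python3 arc.py 52 10 15 20 25 30 
```

```text
clock 10.4 r 52.7 th 4.27 psi-180 7.22 z 192.5 F [-1.2 -4.   0.2] w 25.4 j [ 0.42  0.77 -0.92  1.52  0.66  1.16  1.07]
F rad -1.54 F tan -3.93 zerr tilt [-0.017 -0.009]
10.0 [0.07, 0.52, -0.01] -0.048
15.0 [0.11, 0.98, -0.01] -0.136
20.0 [0.19, 1.42, -0.02] -0.223
25.0 [0.31, 1.86, -0.02] -0.31
30.0 [0.47, 2.28, -0.03] -0.398
```

Emit:
jog_arm(commands=[{"claw":-0.4,"travel":[0.07,0.52,0.1],"yaw":-0.05},{"claw":-0.4,"travel":[0.11,0.98,0.2],"yaw":-0.14},{"claw":-0.4,"travel":[0.19,1.42,0.2],"yaw":-0.22},{"claw":-0.4,"travel":[0.31,1.86,0.2],"yaw":-0.31},{"claw":-0.4,"travel":[0.47,2.28,0.2],"yaw":-0.4}])

```text
clock: 10.9
tool_pos: [650.8, 75.8, 192.3]
tcp_rot: [-0.813, 3.016, -0.023]
ft_force: [2.3, -3.7, -0.4]
grip_width: 25.5
```

```bash
python3 arc.py 52 32 35 38 41 44 ; python3 wl.py w12
```

```text
clock 10.9 r 52.7 th 26.64 psi-180 30.17 z 192.3 F [ 2.3 -3.7 -0.4] w 25.5 j [ 0.43  0.8  -1.    1.54  0.72  1.19  1.39]
F rad 0.41 F tan -4.38 zerr tilt [-0.014 -0.019]
32.0 [0.06, 0.49, -0.01] -0.032
35.0 [0.08, 0.76, -0.02] -0.084
38.0 [0.11, 1.03, -0.02] -0.137
41.0 [0.15, 1.3, -0.03] -0.189
44.0 [0.21, 1.57, -0.03] -0.241
10.9 [650.8  75.8 192.3] [-0.813  3.016 -0.023] [ 0.43  0.8  -1.    1.54  0.72  1.19  1.39] 0.729
```

View pics/w12z.png

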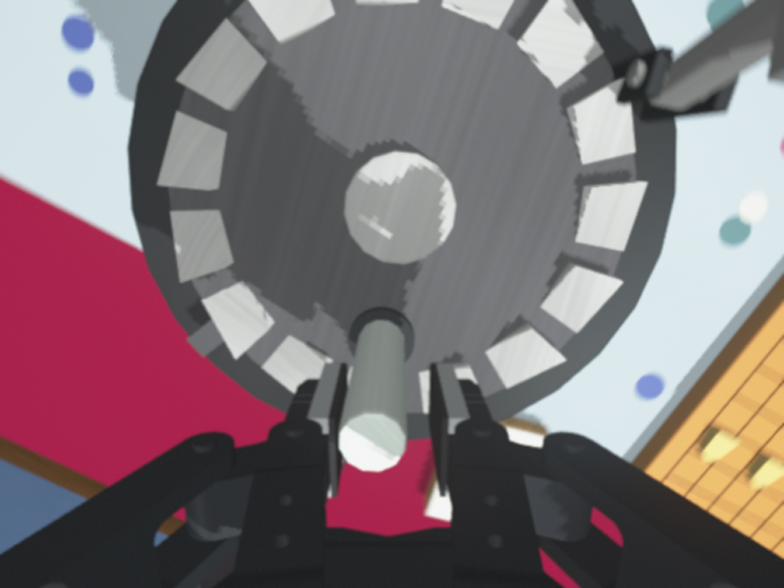

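Emit:
jog_arm(commands=[{"claw":-0.4,"travel":[0.06,0.49,0.1],"yaw":-0.05},{"claw":-0.4,"travel":[0.08,0.76,0.2],"yaw":-0.09},{"claw":-0.4,"travel":[0.11,1.03,0.2],"yaw":-0.14},{"claw":-0.4,"travel":[0.15,1.3,0.2],"yaw":-0.19},{"claw":-0.4,"travel":[0.21,1.57,0.2],"yaw":-0.24}])

```text
clock: 11.45
tool_pos: [643.0, 87.9, 192.1]
tcp_rot: [-1.171, 2.893, -0.029]
ft_force: [3.5, -4.1, 1.3]
grip_width: 25.9
```

```bash
python3 arc.py 52 46 48 50 52 54 56 58
```

```text
clock 11.45 r 53.1 th 42.3 psi-180 44.09 z 192.1 F [ 3.5 -4.1  1.3] w 25.9 j [ 0.44  0.81 -1.05  1.56  0.76  1.2   1.59]
F rad -0.24 F tan -5.39 zerr tilt [-0.012 -0.025]
46.0 [0.11, 0.34, -0.01] -0.033
48.0 [0.12, 0.52, -0.01] -0.068
50.0 [0.14, 0.7, -0.02] -0.103
52.0 [0.16, 0.88, -0.02] -0.138
54.0 [0.19, 1.06, -0.03] -0.173
56.0 [0.22, 1.24, -0.03] -0.208
58.0 [0.26, 1.42, -0.04] -0.243
```

Emit:
jog_arm(commands=[{"claw":-0.4,"travel":[0.1,0.2,0],"yaw":-0.03},{"claw":-0.4,"travel":[0.11,0.35,0],"yaw":-0.05},{"claw":-0.4,"travel":[0.12,0.5,0],"yaw":-0.07},{"claw":-0.4,"travel":[0.14,0.65,0],"yaw":-0.1}])

```text
clock: 11.85
tool_pos: [638.9, 91.3, 193.2]
tcp_rot: [-1.313, 2.83, -0.033]
ft_force: [4.7, -2.0, 3.4]
grip_width: 25.8
```

```bash
python3 arc.py 52 50 51 52 53 54; python3 - <<'E'
from h import *
im=shot('top','top13'); cv2.imwrite('pics/top13z.png',cv2.resize(im[140:310,170:380,::-1],None,fx=3.5,fy=3.5,interpolation=cv2.INTER_CUBIC))
E
python3 wl.py w13
```

```text
clock 11.85 r 52.6 th 48.05 psi-180 49.79 z 193.2 F [ 4.7 -2.   3.4] w 25.8 j [ 0.45  0.81 -1.07  1.57  0.77  1.2   1.67]
F rad 1.63 F tan -4.86 zerr tilt [-0.011 -0.028]
50.0 [0.06, 0.18, -0.01] -0.004
51.0 [0.06, 0.27, -0.01] -0.021
52.0 [0.06, 0.36, -0.01] -0.039
53.0 [0.07, 0.45, -0.01] -0.056
54.0 [0.07, 0.54, -0.02] -0.074
11.9 [638.5  91.8 193.2] [-1.316  2.828 -0.032] [ 0.45  0.81 -1.07  1.57  0.77  1.2   1.67] 0.046
```

View pics/top13z.png

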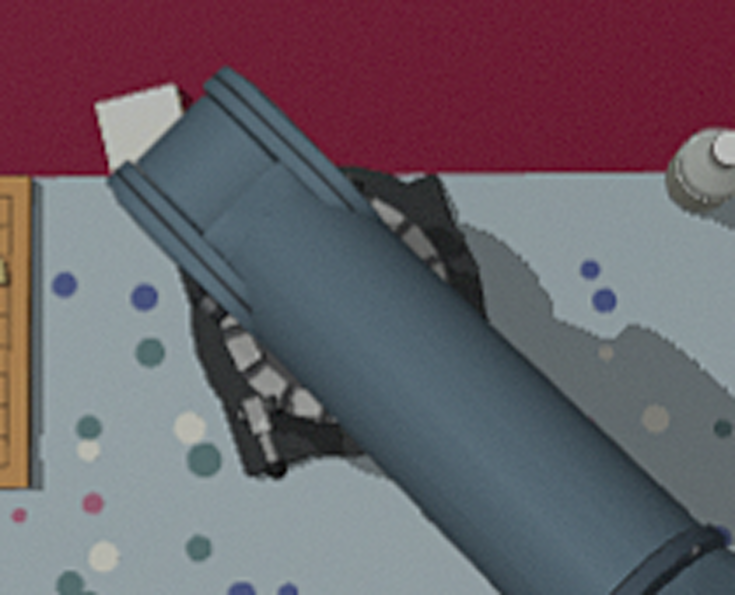

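View pics/w13z.png

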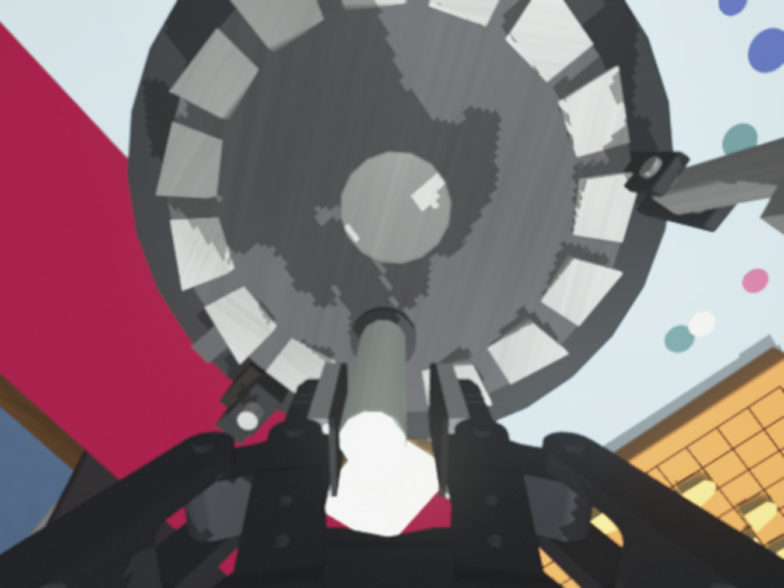

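Emit:
jog_arm(commands=[{"claw":-0.4,"travel":[0.05,0.18,0],"yaw":0},{"claw":-0.4,"travel":[0.06,0.27,0],"yaw":-0.02}])

```text
clock: 12.15
tool_pos: [636.7, 93.4, 193.4]
tcp_rot: [-1.34, 2.815, -0.032]
ft_force: [5.2, -1.3, -0.3]
grip_width: 25.4
```

```bash
python3 arc.py 52 50 51 52 53 54
```

```text
clock 12.15 r 52.8 th 51.35 psi-180 50.92 z 193.4 F [ 5.2 -1.3 -0.3] w 25.4 j [ 0.45  0.81 -1.08  1.57  0.78  1.2   1.68]
F rad 2.22 F tan -4.93 zerr tilt [-0.012 -0.029]
50.0 [0.08, -0.12, 0.0] 0.016
51.0 [0.08, -0.03, -0.0] -0.001
52.0 [0.08, 0.06, -0.0] -0.019
53.0 [0.08, 0.15, -0.01] -0.036
54.0 [0.08, 0.24, -0.01] -0.054
```

Emit:
jog_arm(commands=[{"claw":-0.4,"travel":[0.05,0.06,0],"yaw":-0.02},{"claw":-0.4,"travel":[0.05,0.12,0],"yaw":-0.03}])

```text
clock: 12.35
tool_pos: [635.9, 93.9, 193.5]
tcp_rot: [-1.382, 2.794, -0.032]
ft_force: [4.8, -2.0, -0.2]
grip_width: 25.8
```

```bash
python3 arc.py 52 52 53 54 55
```

```text
clock 12.35 r 52.6 th 52.33 psi-180 52.64 z 193.5 F [ 4.8 -2.  -0.2] w 25.8 j [ 0.45  0.81 -1.08  1.58  0.78  1.2   1.71]
F rad 1.35 F tan -5.08 zerr tilt [-0.012 -0.029]
52.0 [0.06, -0.03, 0.0] 0.011
53.0 [0.06, 0.06, -0.0] -0.006
54.0 [0.06, 0.15, -0.01] -0.024
55.0 [0.07, 0.24, -0.01] -0.041
```

Emit:
jog_arm(commands=[{"claw":-0.4,"travel":[0.03,0.07,0],"yaw":-0.01},{"claw":-0.4,"travel":[0.04,0.14,0],"yaw":-0.02}])

```text
clock: 12.55
tool_pos: [635.0, 94.5, 193.5]
tcp_rot: [-1.409, 2.78, -0.033]
ft_force: [6.0, -1.3, -0.5]
grip_width: 25.7
```

```bash
python3 arc.py 52 53 54 55; python3 wl.py w14
```

```text
clock 12.55 r 52.6 th 53.48 psi-180 53.76 z 193.5 F [ 6.  -1.3 -0.5] w 25.7 j [ 0.45  0.81 -1.09  1.58  0.78  1.2   1.72]
F rad 2.56 F tan -5.58 zerr tilt [-0.013 -0.03 ]
53.0 [0.06, -0.04, 0.0] 0.013
54.0 [0.06, 0.05, -0.0] -0.004
55.0 [0.07, 0.14, -0.01] -0.022
12.55 [635.   94.5 193.5] [-1.409  2.78  -0.033] [ 0.45  0.81 -1.09  1.58  0.78  1.2   1.72] 0.08
```

View pics/w14z.png

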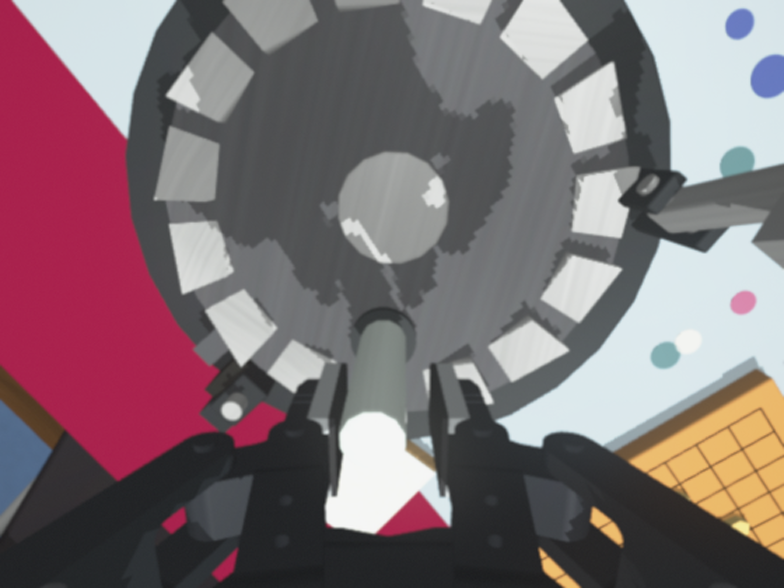

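Emit:
jog_arm(commands=[{"claw":-0.4,"travel":[0.02,0.05,0],"yaw":-0.01},{"claw":-0.4,"travel":[0.03,0.1,0],"yaw":-0.02}])

```text
clock: 12.8
tool_pos: [634.2, 95.1, 193.4]
tcp_rot: [-1.437, 2.765, -0.033]
ft_force: [5.0, -1.7, -1.4]
grip_width: 25.6
```

```bash
python3 arc.py 52 54 55 56
```

```text
clock 12.8 r 52.6 th 54.56 psi-180 54.94 z 193.4 F [ 5.  -1.7 -1.4] w 25.6 j [ 0.46  0.81 -1.09  1.58  0.79  1.2   1.74]
F rad 1.53 F tan -5.1 zerr tilt [-0.013 -0.03 ]
54.0 [0.06, -0.05, 0.0] 0.016
55.0 [0.06, 0.04, -0.0] -0.001
56.0 [0.06, 0.13, -0.0] -0.019
```

Emit:
jog_arm(commands=[{"claw":-0.4,"travel":[0.02,0.05,0],"yaw":-0.01},{"claw":-0.4,"travel":[0.03,0.1,0],"yaw":-0.02}])

```text
clock: 13.0
tool_pos: [633.5, 95.5, 193.4]
tcp_rot: [-1.464, 2.75, -0.033]
ft_force: [3.9, -2.0, -0.4]
grip_width: 25.6
```

```bash
python3 arc.py 52 55 56
```

```text
clock 13.0 r 52.6 th 55.46 psi-180 56.09 z 193.4 F [ 3.9 -2.  -0.4] w 25.6 j [ 0.46  0.81 -1.1   1.58  0.79  1.2   1.76]
F rad 0.53 F tan -4.33 zerr tilt [-0.013 -0.031]
55.0 [0.06, -0.04, 0.0] 0.019
56.0 [0.06, 0.05, -0.0] 0.002
```

Emit:
jog_arm(commands=[{"claw":-0.4,"travel":[0.02,0.04,0],"yaw":-0.01},{"claw":-0.4,"travel":[0.03,0.08,0],"yaw":-0.02}])

```text
clock: 13.2
tool_pos: [632.9, 95.8, 193.4]
tcp_rot: [-1.492, 2.734, -0.033]
ft_force: [5.3, -1.1, -1.1]
grip_width: 25.7
```

```bash
python3 arc.py 52 55 56; python3 wl.py w15
```

```text
clock 13.2 r 52.5 th 56.2 psi-180 57.25 z 193.4 F [ 5.3 -1.1 -1.1] w 25.7 j [ 0.46  0.82 -1.1   1.59  0.79  1.2   1.77]
F rad 2.05 F tan -4.99 zerr tilt [-0.013 -0.031]
55.0 [0.05, -0.11, 0.0] 0.039
56.0 [0.05, -0.02, -0.0] 0.022
13.2 [632.9  95.8 193.4] [-1.492  2.734 -0.033] [ 0.46  0.82 -1.1   1.59  0.79  1.2   1.77] 0.084
```

View pics/w15z.png

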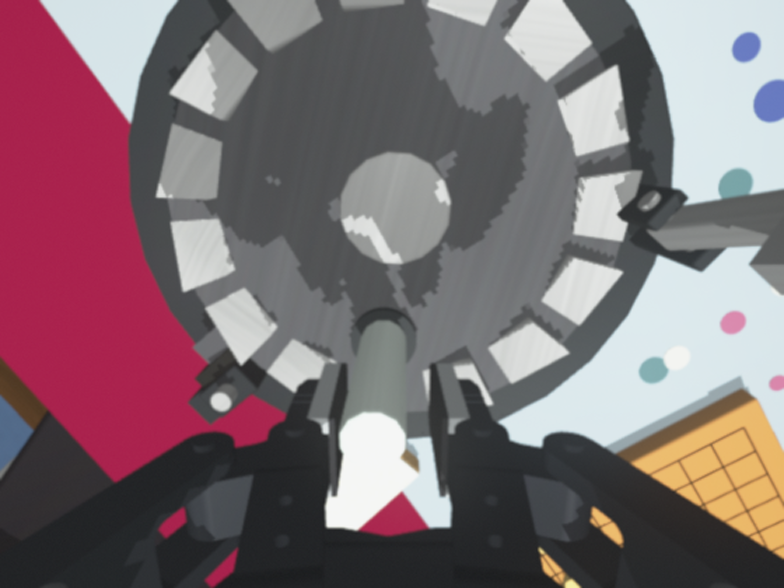

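Emit:
jog_arm(commands=[{"claw":-0.4,"travel":[0.02,0.05,0],"yaw":0},{"claw":-0.4,"travel":[0.03,0.1,0],"yaw":0}])

```text
clock: 13.45
tool_pos: [632.8, 95.9, 193.5]
tcp_rot: [-1.491, 2.733, -0.034]
ft_force: [9.0, -1.9, -2.6]
grip_width: 25.7
```

```bash
python3 arc.py 52 57 58
```

```text
clock 13.45 r 52.5 th 56.34 psi-180 57.26 z 193.5 F [ 9.  -1.9 -2.6] w 25.7 j [ 0.46  0.82 -1.1   1.59  0.79  1.2   1.77]
F rad 3.42 F tan -8.53 zerr tilt [-0.014 -0.033]
57.0 [0.05, 0.06, -0.0] 0.004
58.0 [0.05, 0.15, -0.01] -0.013
```

Emit:
jog_arm(commands=[{"claw":-0.4,"travel":[0.02,0.05,0],"yaw":0},{"claw":-0.4,"travel":[0.03,0.1,0],"yaw":0}])

```text
clock: 13.65
tool_pos: [632.9, 95.9, 193.5]
tcp_rot: [-1.489, 2.731, -0.035]
ft_force: [9.2, -1.1, -2.6]
grip_width: 25.5
```

```bash
python3 arc.py 52 57 58
```

```text
clock 13.65 r 52.6 th 56.29 psi-180 57.22 z 193.5 F [ 9.2 -1.1 -2.6] w 25.5 j [ 0.46  0.81 -1.1   1.59  0.79  1.2   1.77]
F rad 4.21 F tan -8.26 zerr tilt [-0.016 -0.034]
57.0 [0.05, 0.06, -0.0] 0.004
58.0 [0.05, 0.16, -0.01] -0.014
```

Emit:
jog_arm(commands=[{"claw":-0.4,"travel":[0.03,0.15,0],"yaw":0},{"claw":-0.4,"travel":[0.03,0.2,0],"yaw":0}])

```text
clock: 13.85
tool_pos: [632.9, 96.0, 193.5]
tcp_rot: [-1.486, 2.73, -0.038]
ft_force: [11.7, -1.9, -4.9]
grip_width: 25.6
```

```bash
python3 arc.py 52 57 58
```

```text
clock 13.85 r 52.6 th 56.31 psi-180 57.15 z 193.5 F [11.7 -1.9 -4.9] w 25.6 j [ 0.46  0.81 -1.1   1.59  0.8   1.19  1.77]
F rad 4.93 F tan -10.82 zerr tilt [-0.018 -0.037]
57.0 [0.06, 0.06, -0.0] 0.003
58.0 [0.06, 0.15, -0.01] -0.015
```

Emit:
jog_arm(commands=[{"claw":-0.4,"travel":[0,0.25,0],"yaw":0},{"claw":-0.4,"travel":[0,0.32,0],"yaw":0}])

```text
clock: 14.05
tool_pos: [632.9, 96.0, 193.4]
tcp_rot: [-1.481, 2.728, -0.043]
ft_force: [14.7, -3.2, -5.7]
grip_width: 25.5
```

```bash
python3 arc.py 52 57 58
```

```text
clock 14.05 r 52.7 th 56.3 psi-180 57.03 z 193.4 F [14.7 -3.2 -5.7] w 25.5 j [ 0.46  0.81 -1.1   1.6   0.8   1.19  1.76]
F rad 5.5 F tan -14.0 zerr tilt [-0.02  -0.042]
57.0 [0.07, 0.06, -0.0] 0.0
58.0 [0.07, 0.15, -0.01] -0.017
```

Emit:
jog_arm(commands=[{"claw":-0.4,"travel":[0,0.4,0],"yaw":0},{"claw":-0.4,"travel":[0,0.44,0],"yaw":0},{"claw":-0.4,"travel":[0,0.44,0],"yaw":0},{"claw":-0.4,"travel":[0,0.44,0],"yaw":0},{"claw":-0.4,"travel":[0,0.44,0],"yaw":0}])

```text
clock: 14.55
tool_pos: [633.1, 96.0, 193.4]
tcp_rot: [-1.474, 2.726, -0.049]
ft_force: [16.5, -4.0, -5.8]
grip_width: 25.8
```

```bash
python3 arc.py 52 57 58
```

```text
clock 14.55 r 52.8 th 56.18 psi-180 56.85 z 193.4 F [16.5 -4.  -5.8] w 25.8 j [ 0.46  0.81 -1.1   1.6   0.8   1.18  1.75]
F rad 5.88 F tan -15.93 zerr tilt [-0.022 -0.048]
57.0 [0.08, 0.08, -0.01] -0.003
58.0 [0.08, 0.17, -0.01] -0.02
```

Emit:
jog_arm(commands=[{"claw":-0.4,"travel":[0,0.47,0],"yaw":0},{"claw":-0.4,"travel":[0,0.5,0],"yaw":0},{"claw":-0.4,"travel":[0,0.5,0],"yaw":0},{"claw":-0.4,"travel":[0,0.5,0],"yaw":0},{"claw":-0.4,"travel":[0,0.5,0],"yaw":0}])

```text
clock: 15.05
tool_pos: [633.3, 96.1, 193.3]
tcp_rot: [-1.466, 2.723, -0.056]
ft_force: [19.2, -4.6, -7.5]
grip_width: 26.0
```

```bash
python3 arc.py 52 57 58; python3 wl.py w16
```

```text
clock 15.05 r 52.9 th 56.04 psi-180 56.64 z 193.3 F [19.2 -4.6 -7.5] w 26.0 j [ 0.46  0.8  -1.1   1.61  0.81  1.17  1.75]
F rad 6.89 F tan -18.49 zerr tilt [-0.025 -0.055]
57.0 [0.09, 0.09, -0.01] -0.006
58.0 [0.09, 0.18, -0.01] -0.024
15.05 [633.3  96.1 193.3] [-1.466  2.723 -0.056] [ 0.46  0.8  -1.1   1.61  0.81  1.17  1.75] 0.002
```

View pics/w16z.png

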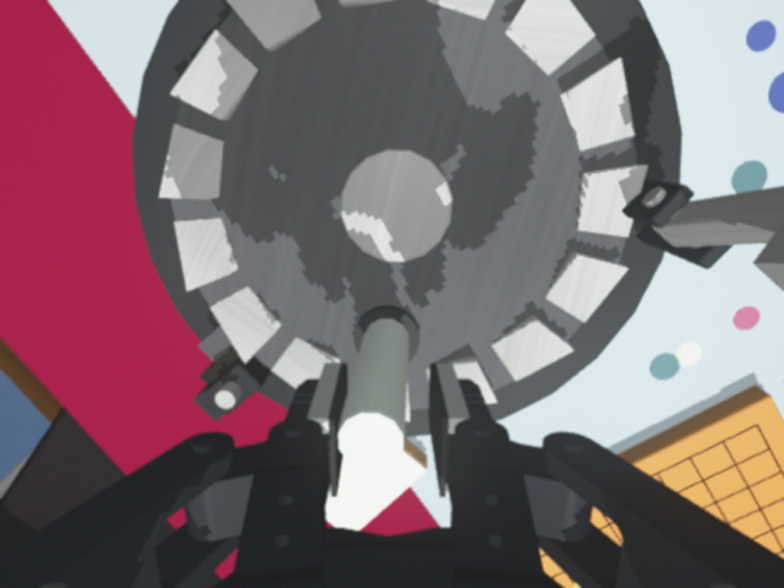

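Emit:
jog_arm(commands=[{"claw":-0.4,"travel":[0,0,0],"yaw":0},{"claw":-0.4,"travel":[0,-0.3,0],"yaw":0},{"claw":-0.2,"travel":[0,-0.3,0],"yaw":0},{"claw":-0.1,"travel":[0,-0.3,0],"yaw":0}])

```text
clock: 15.5
tool_pos: [634.8, 95.1, 193.3]
tcp_rot: [-1.468, 2.723, -0.055]
ft_force: [-0.2, 0.5, 0.5]
grip_width: 38.1
```

```bash
python3 arc.py 52 53; python3 wl.py w17
```

```text
clock 15.5 r 53.0 th 54.04 psi-180 56.7 z 193.3 F [-0.2  0.5  0.5] w 38.1 j [ 0.46  0.8  -1.1   1.6   0.81  1.18  1.75]
F rad 0.32 F tan 0.48 zerr tilt [-0.025 -0.053]
53.0 [0.11, -0.09, 0.0] 0.065
15.5 [634.8  95.1 193.3] [-1.468  2.723 -0.055] [ 0.46  0.8  -1.1   1.6   0.81  1.18  1.75] 0.004
```

View pics/w17z.png

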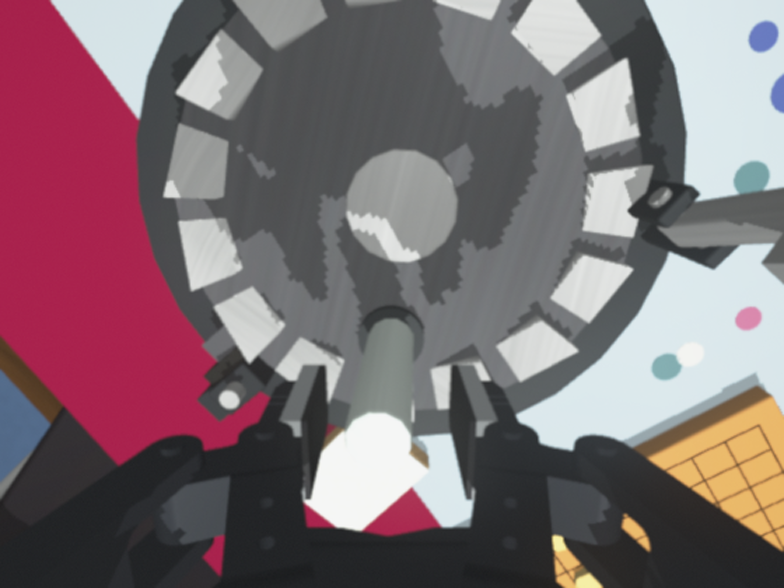

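Emit:
jog_arm(commands=[{"claw":-0.1,"travel":[0,0,-4],"yaw":0},{"claw":-0.1,"travel":[0,0,-8],"yaw":0},{"claw":-0.1,"travel":[0,0,-9],"yaw":0},{"claw":-0.1,"travel":[0,0,-9],"yaw":0.14}])

```text
clock: 15.95
tool_pos: [630.0, 96.9, 285.3]
tcp_rot: [-1.27, 2.815, -0.049]
ft_force: [0.1, -0.6, -1.8]
grip_width: 38.1
```

```bash
cat > to.py <<'E'
from h import *
import sys
s=st(); R=cv2.Rodrigues(s['tcp_rot'])[0]; t=np.array(list(map(float,sys.argv[1:4]))); psi=np.degrees(np.arctan2(R[1,0],R[0,0]))
print('clock',round(s['clock'],2),s['tool_pos'].round(1),'F',s['ft_force'].round(1),'j',s['joint_positions'].round(2),'psi',psi.round(1),'tilt',R[2,:2].round(3))
print((R.T@(t-s['tool_pos'])/10).round(2).tolist(),'yaw',-np.radians((float(sys.argv[4])-psi+180)%360-180).round(3))
E
python3 to.py 483.4 91.9 280 198.7; python3 wl.py w18
```

```text
clock 15.95 [630.   96.9 285.3] F [ 0.1 -0.6 -1.8] j [ 0.48  0.69 -1.14  1.53  0.69  1.29  1.69] psi -131.4 tilt [-0.035 -0.051]
[10.08, 10.67, -0.36] yaw 0.522
15.95 [630.   96.9 285.3] [-1.27   2.815 -0.049] [ 0.48  0.69 -1.14  1.53  0.69  1.29  1.69] 1.357
```

View pics/w18z.png

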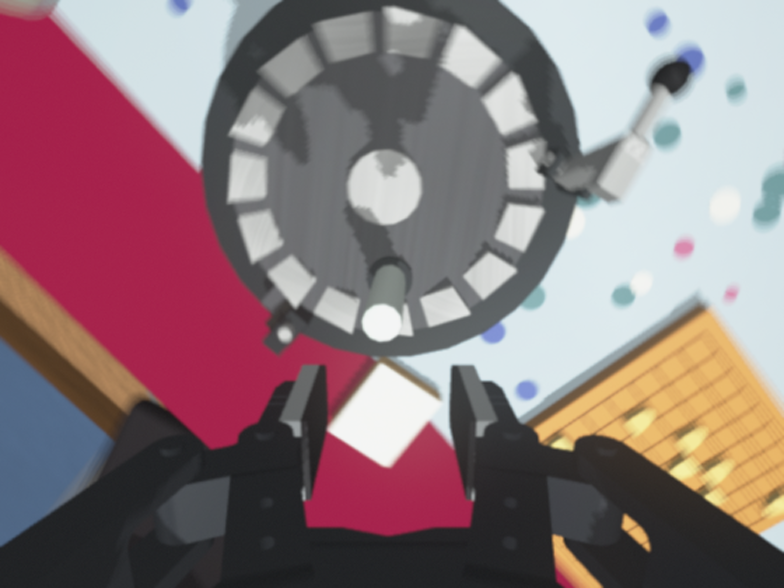

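Emit:
jog_arm(commands=[{"claw":-0.1,"travel":[2,2.1,-0.2],"yaw":0.12},{"claw":-0.1,"travel":[5,5.3,-0.4],"yaw":0.24},{"claw":-0.1,"travel":[8,8.4,-0.4],"yaw":0.36},{"claw":-0.1,"travel":[10.1,10.7,-0.4],"yaw":0.48},{"claw":-0.1,"travel":[10.1,10.7,-0.4],"yaw":0.52}])

```text
clock: 16.5
tool_pos: [477.8, 92.7, 278.2]
tcp_rot: [-0.491, 3.049, -0.033]
ft_force: [0.7, -0.5, 0.7]
grip_width: 38.4
```

Emit:
jog_arm(commands=[{"claw":-0.1,"travel":[0,0,0.5],"yaw":0},{"claw":-0.1,"travel":[0,0,1],"yaw":0}])

```text
clock: 16.7
tool_pos: [477.9, 92.5, 267.5]
tcp_rot: [-0.495, 3.049, -0.033]
ft_force: [-1.1, -0.3, -0.9]
grip_width: 38.2
```

```bash
python3 to.py 483.4 91.9 230 198.7; python3 wl.py w19
```

```text
clock 16.7 [477.9  92.5 267.5] F [-1.1 -0.3 -0.9] j [ 0.64  0.4  -1.16  1.91  0.47  1.06  1.18] psi -161.5 tilt [-0.049 -0.03 ]
[-0.32, -0.12, 3.77] yaw -0.004
16.7 [477.9  92.5 267.5] [-0.495  3.049 -0.033] [ 0.64  0.4  -1.16  1.91  0.47  1.06  1.18] 0.092
```

View pics/w19z.png

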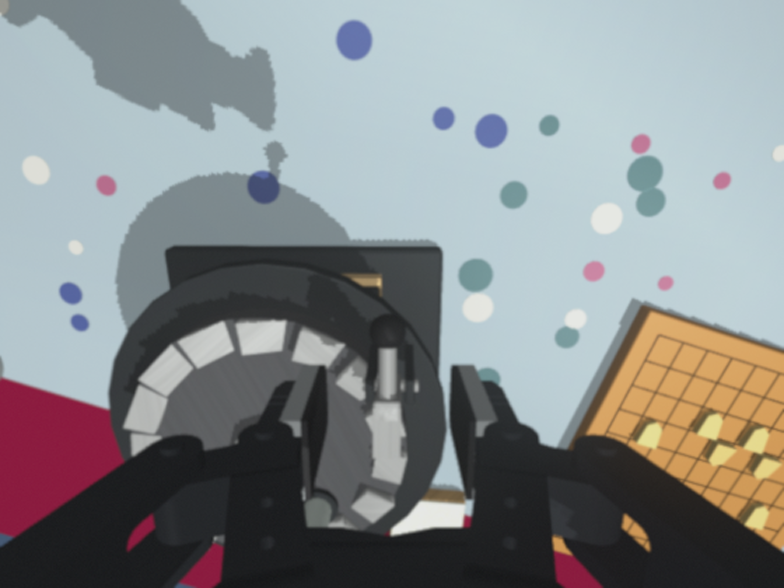

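```bash
python3 - <<'E'
from h import *
for f,uv in [('w19',(387,330)),('w18',(672,77))]:
    c=json.load(open(f+'.json')); o,d=ray(c,np.array(uv)/1.4-.15)
    print(f,(o+d*(207-o[2])/d[2]).round(1))
print(tri([(json.load(open(f+'.json')),np.array(uv)/1.4-.15) for f,uv in [('w19',(387,330)),('w8',(389,325))]]))
E
python3 to.py 483.4 91.9 192 198.7
```

```text
w19 [482.2  90.9 207. ]
w18 [483.3  93.5 207. ]
(array([482.54511683,  91.06466792, 206.01545645]), [array([0.1, 0. ]), array([0.1, 0. ])])
clock 16.75 [477.9  92.3 266.7] F [-0.3 -0.4 -1.2] j [ 0.64  0.4  -1.16  1.91  0.47  1.06  1.18] psi -161.6 tilt [-0.048 -0.029]
[-0.15, 0.0, 7.49] yaw -0.004
```

Emit:
jog_arm(commands=[{"claw":-0.1,"travel":[-0.25,0.02,3],"yaw":0},{"claw":-0.1,"travel":[-0.15,0.02,6],"yaw":0},{"claw":-0.1,"travel":[-0.15,0.02,7.4],"yaw":0},{"claw":-0.1,"travel":[-0.15,0.02,7.4],"yaw":0},{"claw":-0.1,"travel":[-0.15,0.02,7.4],"yaw":0}])

```text
clock: 17.25
tool_pos: [483.7, 92.7, 193.4]
tcp_rot: [-0.495, 3.049, -0.031]
ft_force: [-0.4, 0.3, 0.9]
grip_width: 38.1
```

```bash
python3 to.py 483 91.6 192 198.7; python3 wl.py w20
```

```text
clock 17.25 [483.7  92.7 193.4] F [-0.4  0.3  0.9] j [ 0.54  0.51 -1.06  1.98  0.6   0.94  1.07] psi -161.5 tilt [-0.048 -0.028]
[0.11, -0.08, 0.14] yaw -0.004
17.25 [483.7  92.7 193.4] [-0.495  3.049 -0.031] [ 0.54  0.51 -1.06  1.98  0.6   0.94  1.07] 0.02
```

View pics/w20z.png

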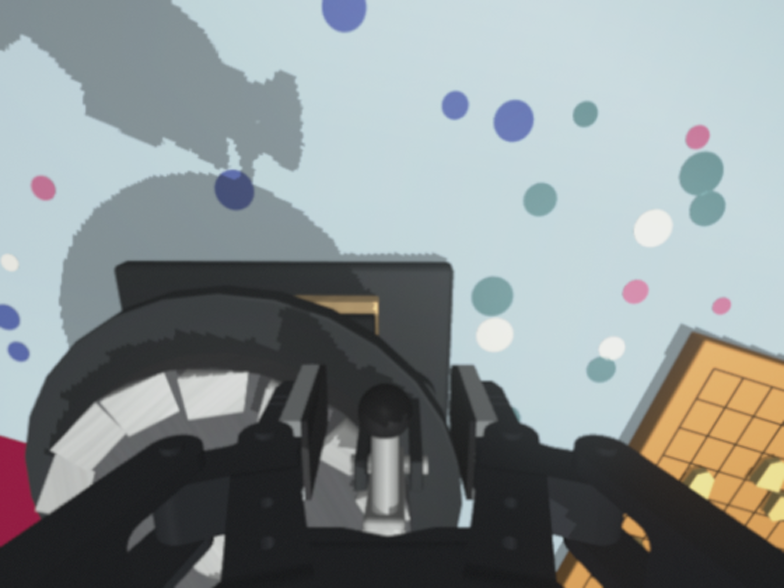

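Emit:
jog_arm(commands=[{"claw":-0.3,"travel":[0.08,-0.08,0.1],"yaw":0},{"claw":-0.6,"travel":[0.08,-0.08,0.1],"yaw":0},{"claw":-0.8,"travel":[0.08,-0.08,0.1],"yaw":0},{"claw":-0.8,"travel":[0.08,-0.08,0.1],"yaw":0},{"claw":-0.8,"travel":[0.08,-0.08,0.1],"yaw":0}], squeeze=20)

```text
clock: 17.8
tool_pos: [484.1, 91.8, 193.6]
tcp_rot: [-0.495, 3.047, -0.032]
ft_force: [-1.0, -0.5, 6.5]
grip_width: 14.6
```

```bash
cat > flip.py <<'E'
# compute travel for ball angles phi (deg), from current assumed phi0
from h import *
import sys
s=st(); R=cv2.Rodrigues(s['tcp_rot'])[0]; ph0=float(sys.argv[1]); r=59.1; y=np.radians(18.7); ex=np.array([np.cos(y),np.sin(y),0])
P=lambda p: r*(np.cos(np.radians(p))*ex+np.sin(np.radians(p))*np.array([0,0,1]))
b=s['tool_pos']-R[:,2]*15-[527,106.6,170]; print('pivot-rel along/perp/z',(b@ex).round(1),(-b[0]*ex[1]+b[1]*ex[0]).round(1),b[2].round(1),'phi',np.degrees(np.arctan2(b[2],b@ex)).round(1),'F',s['ft_force'].round(1),'w',round(s['grip_width'],1),'j',s['joint_positions'].round(2),'clk',round(s['clock'],2))
for p in map(float,sys.argv[2:]): print(p,(R.T@(P(p)-P(ph0))/10).round(2).tolist())
E
python3 flip.py 141 132 122 112 102 92
```

```text
pivot-rel along/perp/z -46.1 0.2 38.6 phi 140.1 F [-1.  -0.5  6.5] w 14.6 j [ 0.54  0.51 -1.06  1.98  0.6   0.94  1.07] clk 17.8
132.0 [-0.67, -0.02, -0.64]
122.0 [-1.52, -0.03, -1.22]
112.0 [-2.46, -0.04, -1.64]
102.0 [-3.46, -0.04, -1.89]
92.0 [-4.49, -0.04, -1.96]
```

Great agreement. Fold it forward.

Emit:
jog_arm(commands=[{"claw":-0.8,"travel":[-0.67,0,-0.6],"yaw":0},{"claw":-0.8,"travel":[-1.52,-0.02,-1.2],"yaw":0},{"claw":-0.8,"travel":[-2.46,-0.03,-1.63],"yaw":0},{"claw":-0.8,"travel":[-3.46,-0.03,-1.88],"yaw":0},{"claw":-0.8,"travel":[-4.49,-0.03,-1.95],"yaw":0}])

```text
clock: 18.3
tool_pos: [526.8, 106.2, 215.8]
tcp_rot: [-0.494, 3.047, -0.032]
ft_force: [-0.9, 0.3, -0.4]
grip_width: 13.8
```

```bash
python3 flip.py 92 82 74 66 58 53
```

```text
pivot-rel along/perp/z -1.1 0.1 60.8 phi 91.0 F [-0.9  0.3 -0.4] w 13.8 j [ 0.49  0.55 -1.05  1.86  0.6   1.03  1.09] clk 18.3
82.0 [-1.02, 0.01, 0.11]
74.0 [-1.82, 0.02, 0.32]
66.0 [-2.58, 0.03, 0.64]
58.0 [-3.29, 0.05, 1.06]
53.0 [-3.7, 0.06, 1.38]
```

Emit:
jog_arm(commands=[{"claw":-0.8,"travel":[-1.02,0.01,0.11],"yaw":0},{"claw":-0.8,"travel":[-1.82,0.02,0.32],"yaw":0},{"claw":-0.8,"travel":[-2.58,0.03,0.64],"yaw":0},{"claw":-0.8,"travel":[-3.29,0.05,1.06],"yaw":0},{"claw":-0.8,"travel":[-3.7,0.06,1.38],"yaw":0}])

```text
clock: 18.8
tool_pos: [563.6, 118.6, 203.7]
tcp_rot: [-0.494, 3.046, -0.032]
ft_force: [1.1, -1.5, 2.9]
grip_width: 14.1
```

```bash
python3 flip.py 54 52 50 48 46 44 42 40 38 36; python3 wl.py w21
```

```text
pivot-rel along/perp/z 37.7 0.1 48.7 phi 52.2 F [ 1.1 -1.5  2.9] w 14.1 j [ 0.42  0.62 -1.    1.77  0.65  1.05  1.07] clk 18.8
52.0 [-0.16, 0.0, 0.13]
50.0 [-0.31, 0.01, 0.27]
48.0 [-0.46, 0.01, 0.41]
46.0 [-0.6, 0.02, 0.56]
44.0 [-0.74, 0.02, 0.71]
42.0 [-0.87, 0.03, 0.87]
40.0 [-1.0, 0.03, 1.04]
38.0 [-1.12, 0.04, 1.2]
36.0 [-1.24, 0.05, 1.37]
18.8 [563.6 118.6 203.7] [-0.494  3.046 -0.032] [ 0.42  0.62 -1.    1.77  0.65  1.05  1.07] 0.089
```

View pics/w21z.png

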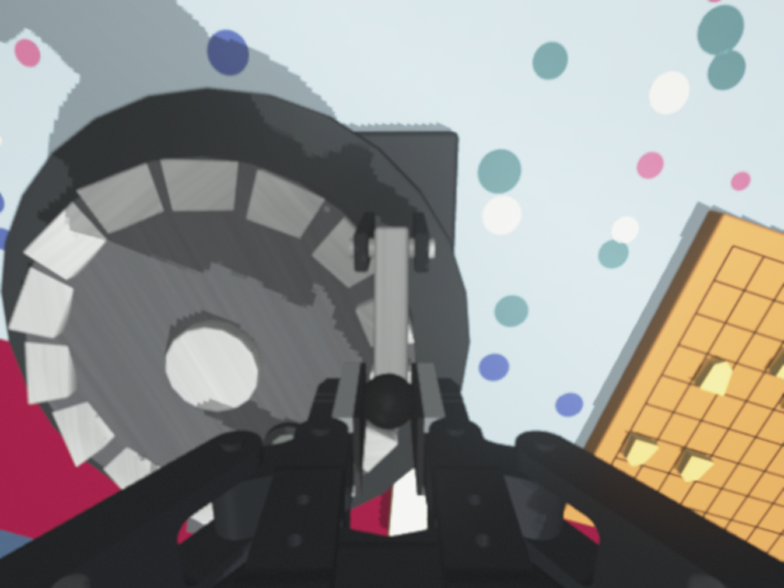

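Emit:
jog_arm(commands=[{"claw":-0.8,"travel":[-0.12,0,0.1],"yaw":0},{"claw":-0.8,"travel":[-0.22,0.01,0.2],"yaw":0},{"claw":-0.8,"travel":[-0.3,0.01,0.28],"yaw":0},{"claw":-0.8,"travel":[-0.37,0.01,0.35],"yaw":0}])

```text
clock: 19.25
tool_pos: [567.5, 119.8, 200.2]
tcp_rot: [-0.493, 3.045, -0.031]
ft_force: [1.1, -0.7, 1.8]
grip_width: 13.7
```

```bash
python3 flip.py 47 46 45 44 43 42 41 40
```

```text
pivot-rel along/perp/z 41.8 0.0 45.1 phi 47.2 F [ 1.1 -0.7  1.8] w 13.7 j [ 0.41  0.63 -0.99  1.77  0.65  1.05  1.07] clk 19.25
46.0 [-0.07, 0.0, 0.07]
45.0 [-0.14, 0.01, 0.15]
44.0 [-0.21, 0.01, 0.23]
43.0 [-0.28, 0.01, 0.31]
42.0 [-0.34, 0.01, 0.39]
41.0 [-0.41, 0.02, 0.47]
40.0 [-0.47, 0.02, 0.55]
```

Emit:
jog_arm(commands=[{"claw":-0.8,"travel":[-0.07,0,0.07],"yaw":0},{"claw":-0.8,"travel":[-0.14,0.01,0.15],"yaw":0}])

```text
clock: 19.45
tool_pos: [568.9, 120.4, 198.8]
tcp_rot: [-0.493, 3.045, -0.031]
ft_force: [2.1, -0.9, 2.2]
grip_width: 14.2
```

```bash
python3 flip.py 45 44 43 42 41 40 39
```

```text
pivot-rel along/perp/z 43.3 0.1 43.7 phi 45.3 F [ 2.1 -0.9  2.2] w 14.2 j [ 0.41  0.63 -0.99  1.76  0.66  1.05  1.07] clk 19.45
44.0 [-0.07, 0.0, 0.08]
43.0 [-0.14, 0.01, 0.16]
42.0 [-0.2, 0.01, 0.24]
41.0 [-0.27, 0.01, 0.32]
40.0 [-0.33, 0.01, 0.4]
39.0 [-0.39, 0.02, 0.48]
```

Emit:
jog_arm(commands=[{"claw":-0.8,"travel":[-0.07,0,0.07],"yaw":0},{"claw":-0.8,"travel":[-0.14,0.01,0.15],"yaw":0}])

```text
clock: 19.65
tool_pos: [570.3, 120.8, 197.3]
tcp_rot: [-0.493, 3.045, -0.032]
ft_force: [1.1, -1.1, 1.7]
grip_width: 13.9
```

```bash
python3 flip.py 43 42 41 40 39
```

```text
pivot-rel along/perp/z 44.8 0.0 42.2 phi 43.3 F [ 1.1 -1.1  1.7] w 13.9 j [ 0.4   0.64 -0.99  1.76  0.66  1.04  1.07] clk 19.65
42.0 [-0.07, 0.0, 0.08]
41.0 [-0.13, 0.01, 0.16]
40.0 [-0.19, 0.01, 0.24]
39.0 [-0.25, 0.01, 0.32]
```

Emit:
jog_arm(commands=[{"claw":-0.8,"travel":[-0.07,0,0.08],"yaw":0},{"claw":-0.8,"travel":[-0.13,0.01,0.16],"yaw":0}])

```text
clock: 19.85
tool_pos: [571.3, 121.2, 196.1]
tcp_rot: [-0.493, 3.046, -0.033]
ft_force: [-4.6, -3.2, 12.3]
grip_width: 13.4
```

```bash
python3 flip.py 41 40 39 38 37 36
```

```text
pivot-rel along/perp/z 45.9 0.1 41.1 phi 41.9 F [-4.6 -3.2 12.3] w 13.4 j [ 0.4   0.64 -0.99  1.76  0.66  1.05  1.07] clk 19.85
40.0 [-0.06, 0.0, 0.08]
39.0 [-0.12, 0.01, 0.16]
38.0 [-0.18, 0.01, 0.25]
37.0 [-0.24, 0.01, 0.33]
36.0 [-0.3, 0.01, 0.42]
```

Emit:
jog_arm(commands=[{"claw":-0.8,"travel":[-0.06,0,0.08],"yaw":0},{"claw":-0.8,"travel":[-0.12,0.01,0.16],"yaw":0}])

```text
clock: 20.05
tool_pos: [572.1, 121.4, 195.4]
tcp_rot: [-0.493, 3.047, -0.035]
ft_force: [-5.4, -3.6, 14.2]
grip_width: 14.0
```

```bash
python3 flip.py 39 38 37 36;python3 wl.py w22
```

```text
pivot-rel along/perp/z 46.7 0.1 40.4 phi 40.8 F [-5.4 -3.6 14.2] w 14.0 j [ 0.4   0.64 -0.98  1.76  0.66  1.05  1.07] clk 20.05
38.0 [-0.06, 0.0, 0.08]
37.0 [-0.12, 0.01, 0.17]
36.0 [-0.18, 0.01, 0.25]
20.05 [572.1 121.4 195.4] [-0.493  3.047 -0.035] [ 0.4   0.64 -0.98  1.76  0.66  1.05  1.07] 0.015
```

View pics/w22z.png

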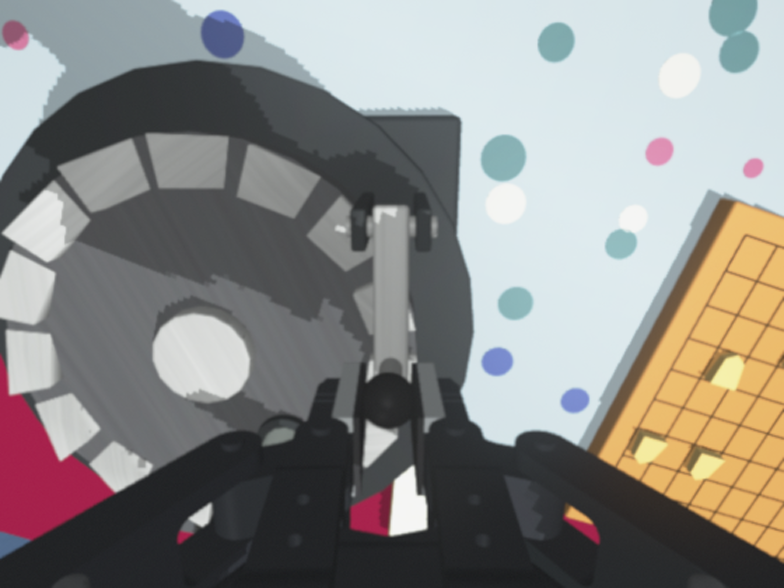

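Emit:
jog_arm(commands=[{"claw":-0.8,"travel":[0.03,0,-0.05],"yaw":0},{"claw":-0.5,"travel":[0.03,0,-0.05],"yaw":0},{"claw":-0.2,"travel":[0,0,0],"yaw":0},{"claw":-0.1,"travel":[0,0,0],"yaw":0}])

```text
clock: 20.5
tool_pos: [571.8, 121.5, 194.9]
tcp_rot: [-0.494, 3.048, -0.035]
ft_force: [-0.1, -0.7, -0.1]
grip_width: 38.7
```

```bash
python3 to.py 572 121 290 198.7; python3 wl.py w23
```

```text
clock 20.5 [571.8 121.5 194.9] F [-0.1 -0.7 -0.1] j [ 0.4   0.64 -0.98  1.76  0.66  1.05  1.07] psi -161.6 tilt [-0.05  -0.031]
[-0.47, -0.34, -9.49] yaw -0.004
20.5 [571.8 121.5 194.9] [-0.494  3.048 -0.035] [ 0.4   0.64 -0.98  1.76  0.66  1.05  1.07] 0.003
```

View pics/w23z.png

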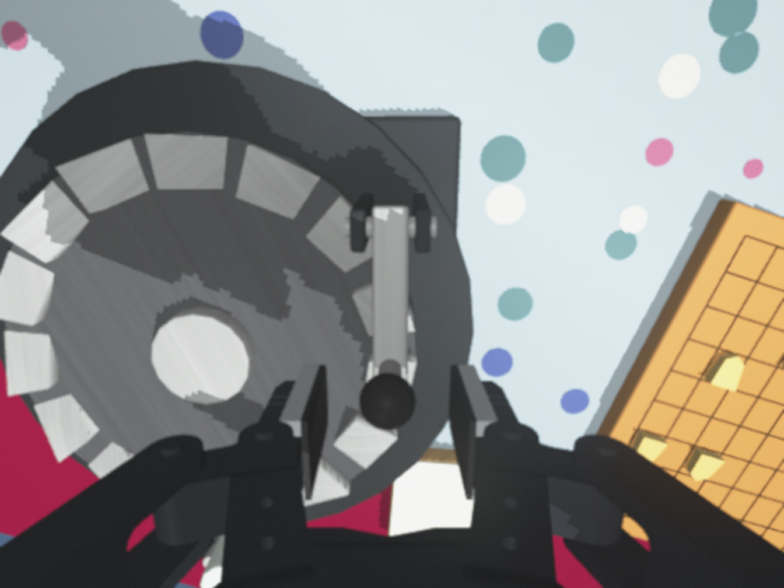

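Released. Lift straight up, back away, and check that the lug is still at the stop.

Emit:
jog_arm(commands=[{"claw":-0.1,"travel":[-0.1,-0.1,-3],"yaw":0},{"claw":-0.1,"travel":[-0.4,-0.3,-8],"yaw":0},{"claw":-0.1,"travel":[-0.5,-0.4,-13],"yaw":0},{"claw":-0.1,"travel":[2,0,-17],"yaw":0},{"claw":-0.1,"travel":[2,0,-17],"yaw":0}])

```text
clock: 21.05
tool_pos: [543.1, 119.9, 369.2]
tcp_rot: [-0.495, 3.04, -0.034]
ft_force: [0.5, 0.1, -0.8]
grip_width: 38.0
```

Emit:
jog_arm(commands=[{"claw":-0.1,"travel":[5,3,0],"yaw":0},{"claw":-0.1,"travel":[10,6,0],"yaw":0},{"claw":-0.1,"travel":[14,8,0],"yaw":0},{"claw":-0.1,"travel":[14,8,0],"yaw":0},{"claw":-0.1,"travel":[14,8,0],"yaw":0}])

```text
clock: 21.55
tool_pos: [383.8, 150.9, 358.2]
tcp_rot: [-0.496, 3.039, -0.042]
ft_force: [1.0, -0.2, 0.4]
grip_width: 38.2
```

```bash
python3 wl.py w24; python3 - <<'E'
from h import *
for c,(y0,y1,x0,x1) in dict(side=(140,320,180,400),top=(140,310,170,380)).items():
    im=shot(c,c+'24'); cv2.imwrite(f'pics/{c}24z.png',cv2.resize(im[y0:y1,x0:x1,::-1],None,fx=3.5,fy=3.5,interpolation=cv2.INTER_CUBIC))
E
```

```text
21.55 [383.8 150.9 358.2] [-0.496  3.039 -0.042] [ 0.75 -0.   -1.23  1.94  0.05  1.15  1.4 ] 0.097
```

View pics/side24z.png

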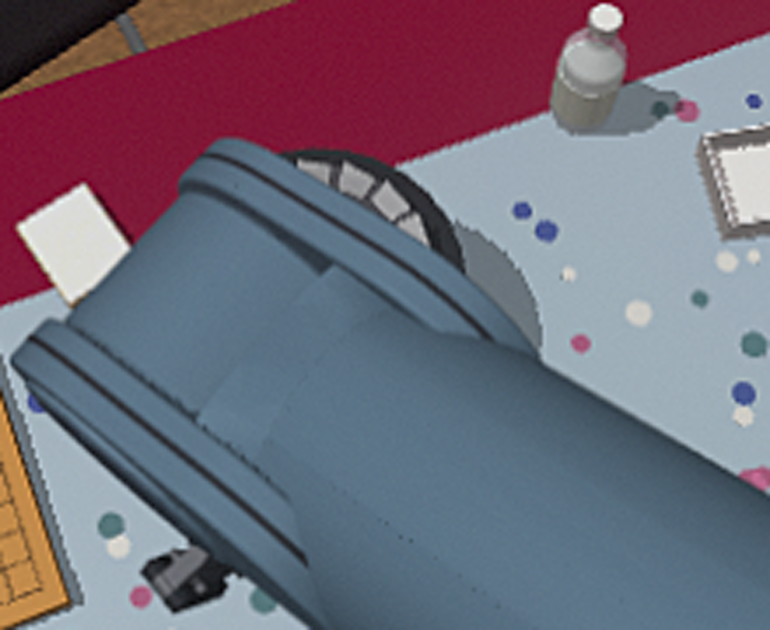

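View pics/top24z.png

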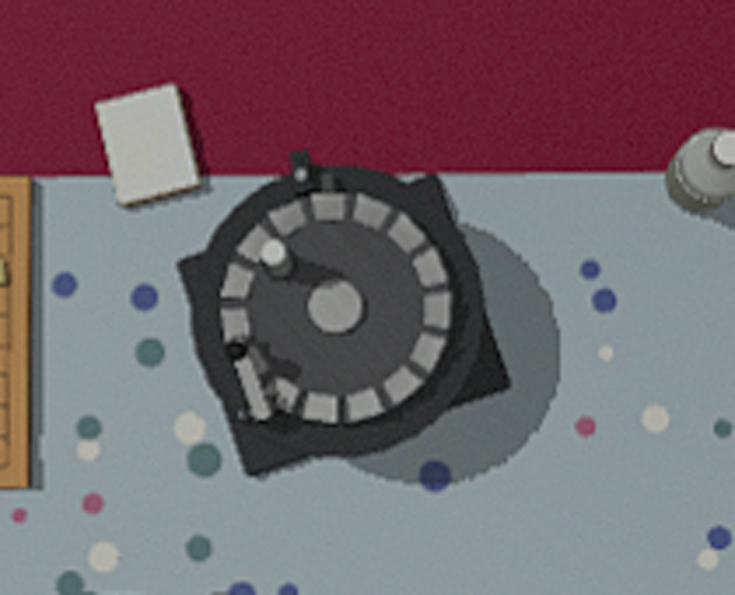

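View pics/w24z.png

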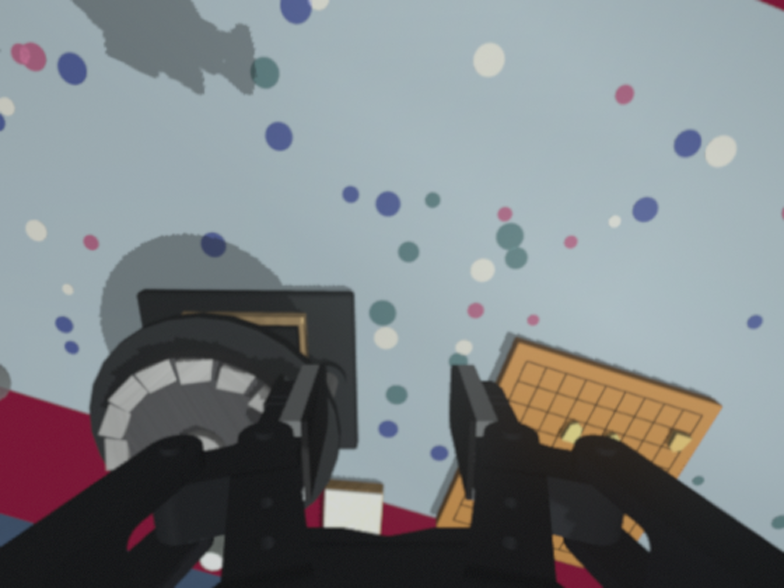

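```bash
python3 - <<'E'
from h import *
ct=ctrl.calibration('top'); T=lambda p:np.array([170+p[0]/3.5-.4,140+p[1]/3.5-.4]); W=lambda p:np.array(p)/1.4-.15
def at(c,uv,z,n):
    o,d=ray(c,uv);P=o+d*(z-o[2])/d[2];q=P[:2]-[603.7,52.2];print(n,P.round(1),np.hypot(*q).round(1),np.degrees(np.arctan2(q[1],q[0])).round(1))
L=lambda f:json.load(open(f+'.json'))
at(ct,T((273,252)),225,'peg top24'); at(ct,T((383,243)),225,'peg top0'); at(ct,T((328,183)),150,'lug top24'); at(ct,T((321,183)),150,'lug lead');at(ct,T((464,312)),150,'lug top0'); at(ct,T((236,349)),208,'ball24');at(ct,T((236,347)),212,'ball0')
at(ct,T((303,174)),162,'bolt')
at(L('w16'),W((370,437)),225,'peg w16');at(L('w17'),W((380,437)),225,'peg w17');at(L('w18'),W((381,323)),225,'peg w18')
im=cv2.imread('pics/top24.png'); cv2.imwrite('pics/t24zz.png',cv2.resize(im[178:205,240:290],None,fx=14,fy=14,interpolation=cv2.INTER_CUBIC))
E
```

```text
peg top24 [633.9  93.8 225. ] 51.4 54.0
peg top0 [639.8  16.3 225. ] 50.9 -44.8
lug top24 [696.1  58.3 150. ] 92.6 3.8
lug lead [696.2  63.6 150. ] 93.2 7.0
lug top0 [598.2 -43.  150. ] 95.3 -93.3
ball24 [566.8 121.1 208. ] 78.1 118.2
ball0 [567.9 120.7 212. ] 77.3 117.6
bolt [700.9  76.5 162. ] 100.2 14.0
peg w16 [633.5  90.6 225. ] 48.6 52.2
peg w17 [633.   90.9 225. ] 48.6 52.9
peg w18 [634.5  92.  225. ] 50.3 52.3
```

View pics/t24zz.png

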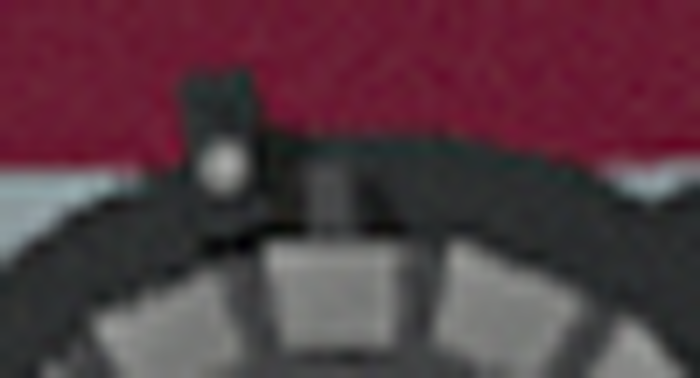

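```bash
python3 - <<'E'
from h import *
s=st();print(s['clock'],s['ft_force'].round(1),abs(s['joint_vel']).max()); print(ctrl.hand_in())
E
```

```text
21.7 [-0.3 -0.1  0.6] 0.023846475779825148
the job is handed in; nothing more can be done
None
```

The press is open: the wheel is at the rubber stop, the pawl is back down on the teeth, and the job was handed in at 21.7 s. `hand_in` gives no verdict, so I don't know whether it passed.

- **Pawl up:** I gripped the ball, carried it over to about 1.75 rad and let go. The next picture showed it leaning back.
- **Wheel:** I turned it backward about 98° by the peg, with about 4–5 N tangential force while it turned freely. At the stop I raised the push in steps and held it for about a second, ending at 15.9 N and then 18.5 N. That is roughly 11 to 13.5 N above turning, so slightly over the 12 N asked for, but well under the 27 N limit.
- **Pawl down:** I folded it onto the teeth and it made contact at about 0.1 rad. I took one step more than I needed, and the wrist force rose to about 14 N upward (12 N at first contact). It stayed under the 20 N limit as far as the wrist sensor shows; the force between pawl and teeth was not measured directly.

**Last checks:**
- The final top view puts the lug's leading face at about 7° and the rubber face at about 7°, so they meet.
- The peg reads 54° in the top view and about 52° in the wrist views taken right after the push. The difference is within camera bias, and there is no sign that the wheel turned back.
- The pawl is down, the arm is clear with about 0 N at the wrist, and nothing on the table looks moved; I judged that by eye from the pictures.
- The final side view was blocked by the arm, so it confirmed nothing.
- The tool had picked up about 3° of tilt after the push. It did not disturb the second grasp of the ball.

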